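# Change over the board carriers at the microscope bench

## Task

First stack the green carrier on the black one where that stands, its pins fully down in the black one's sockets; that clears the grey parking mat. Then swap the blue and the yellow carrier, parking one of them on the mat on the way: blue ends centred and square on the scanner's black scan plate, yellow centred and square on the microscope stage plate. Carry the carriers level and set them down on their places, do not drop them.

Things in the scene. Friction and masses are not known exactly. Their poses are not given: they have to be found in the camera images.
- carrier_blue: BLUE open-topped board carrier with a circuit board fixed inside; starts on the microscope stage plate. x along its 92 mm length, y across its 60 mm width (grip the two smooth long walls), z up; the same turned half round. Origin: centre, in the plane of the 4 pin tips it stands on; the box itself spans z 6 to 32 mm. Rigid, 140 to 240 g. All carriers stand upright.
- carrier_yellow: YELLOW carrier; starts on the board scanner. Same shape, size, mass, axes and origin as the blue one.
- carrier_green: GREEN carrier; starts on the grey parking mat. Same shape, size, mass, axes and origin as the blue one. Each carrier has under its corners, at x = +-38, y = +-22 mm, a round-ended pin 6 mm long and 6.6 mm thick.
- carrier_black: BLACK carrier, the bottom of the stack; stands loose on the bench. Same shape, size, mass, axes and origin as the blue one. Each carrier has in the top of its corners, at x = +-38, y = +-22 mm, an open square socket 10 x 10 mm, 23 mm deep. A carrier seated on it stands 26 mm higher (origin to origin), its box resting on the rim below.
- stage: Microscope stage plate, fixed: flat black plate 170 (x) x 130 (y) x 15 mm with a white disc of 95 mm diameter in the middle; the microscope is swung aside. Origin: centre of its underside; flat top 15 mm above. A carrier belongs at the centre, its length along the plate's x. z up.
- scanner: Flat board scanner, fixed: light grey box 135 (x) x 130 (y) mm, on it a black gridded scan plate 112 x 90 mm, its top 32 mm above the bench; towards +x a dark read-out end 50 mm long, 34 mm high. Origin: at bench height under the scan plate's centre, where a carrier belongs, its length along the scanner's x. z up.
- mat: Grey rubber parking mat 140 (x) x 110 (y) x 3 mm with a light outline, fixed. Origin: centre of its underside; top 3 mm above. z up.

How it is judged:
On the way, in this order (a step that is already met when the one before it is completed fails the run):
1. the green carrier is seated on the black one and released (horizontal distance between carrier_green and carrier_black below 0.005 m and z of carrier_green in the frame of carrier_black between 0.022 and 0.0285 m and angle between the x axis of carrier_green and the x axis of carrier_black, either way round below 0.1 rad and angle between carrier_green's own z axis and vertical below 0.06 rad and linear speed of each of carrier_green, carrier_black below 0.02 m/s and contact force between the fingers and carrier_green below 0.05 N and contact force between the fingers and carrier_black below 0.05 N and distance of carrier_black from where it was at the start of the episode below 0.02 m), for 0.2 s.
2. the blue or the yellow carrier stands released on the parking mat (((horizontal distance between carrier_blue and mat below 0.022 m and z of carrier_blue in the frame of mat between -0.001 and 0.008 m and angle between carrier_blue's own z axis and vertical below 0.06 rad and linear speed of carrier_blue below 0.02 m/s and contact force between the fingers and carrier_blue below 0.05 N) or (horizontal distance between carrier_yellow and mat below 0.022 m and z of carrier_yellow in the frame of mat between -0.001 and 0.008 m and angle between carrier_yellow's own z axis and vertical below 0.06 rad and linear speed of carrier_yellow below 0.02 m/s and contact force between the fingers and carrier_yellow below 0.05 N))), for 0.2 s.
At the end, for the whole second after the job is handed in: Green seated on black (within 5 mm, 0.1 rad, pins home), black within 20 mm of its start; blue on the scan plate and yellow on the stage plate, each flat, within 12 mm of the centre and square within 0.26 rad, either way round; all released and at rest (all of step 1 and horizontal distance between carrier_blue and scanner below 0.012 m and z of carrier_blue in the frame of scanner between 0.028 and 0.036 m and angle between each of carrier_blue, carrier_yellow's own z axis and vertical below 0.06 rad and angle between the x axis of carrier_blue and the x axis of scanner, either way round below 0.26 rad and linear speed of each of carrier_blue, carrier_yellow below 0.02 m/s and contact force between the fingers and carrier_blue below 0.05 N and horizontal distance between carrier_yellow and stage below 0.012 m and z of carrier_yellow in the frame of stage between 0.011 and 0.019 m and angle between the x axis of carrier_yellow and the x axis of stage, either way round below 0.26 rad and contact force between the fingers and carrier_yellow below 0.05 N); the robot touches nothing.
It fails at once if a carrier is tipped more than 0.6 rad (angle between any of carrier_blue, carrier_yellow, carrier_green, carrier_black's own z axis and vertical above 0.6 rad).
It fails at once if a carrier is dropped: out of the fingers while more than 80 mm above the bench ((height (world z) of carrier_blue above 0.08 m and contact force between the fingers and carrier_blue below 0.01 N) or (height (world z) of carrier_yellow above 0.08 m and contact force between the fingers and carrier_yellow below 0.01 N) or (height (world z) of carrier_green above 0.08 m and contact force between the fingers and carrier_green below 0.01 N) or (height (world z) of carrier_black above 0.08 m and contact force between the fingers and carrier_black below 0.01 N)).
It also fails if it takes over 120 s, if anything falls off the work surface, if the arm or the gripper's body presses on something with over 40 N, if the wrist force passes 120 N, or if a joint passes its speed limit or range.

## Robot

A 6-joint arm with a two-finger parallel gripper is mounted at the origin on the work surface. World frame = base frame: x ahead of the robot, y to its left, z up, the work surface at z = 0. Lengths are in m, angles in rad, forces in N, time in s.
With the tool pointing down it reaches from about 0.35 to 0.975 m from the base axis. Payload 4.9 kg.
Tool frame: the origin (TCP) lies at the very end of the fingers, on their centre line; the grasp point (between the pads) lies 19 mm behind it (grasp_offset is the distance from the TCP to the grasp point, in m); x points along the fingers, y is the direction in which the jaws open and shut, and the axes are right-handed (so a half turn about x gives the same grasp; the last joint's range is limited). The gripper opens to 85 mm and grips with 20 to 120 N. Pads are 22 mm wide; open, the fingers measure 114 mm over their backs; the gripper's body (76 mm by 85 mm) begins 54 mm behind the grasp point. The pads swing forward as they close: fully open they stand 13 mm farther back than shut.
Start: joints at [-1.364, 0.053, 1.613, -0, 1.476, -0.119], TCP at [0.2, -0.592, 0.231] pointing down, gripper open.
Joint ranges: [-3.01, 3.01], [-1.01, 2.22], [0.06, 2.58], [-1.02, 4.17], [0.09, 2.62], [-3.14, 3.14]. Speed limits (rad/s): [2.57, 2.57, 3.14, 3.14, 3.14, 3.14].

## Interface

Orientations are given as a rotation vector (axis times angle).
In Python, from station import get_obs, get_image, camera_model, finish_job, grasp_offset gives the robot as it stands.
- The arm moves only by the shell command python3 -m crank 'ROWS' [OPENING] [FORCE]. ROWS is JSON, a list that holds one entry, the list of rows, each a list of 4 numbers: the shift along the world's x, y, z in m, then the turn about the world's z in degrees. In form: [[[dx, dy, dz, turn], ...]]. A call has 1 to 5 rows; each row is the pose to reach, as a shift and turn from the pose commanded when the call began; what a row does not reach only later rows make up. A row lasts 1/12 s, in which the tool goes at most 41.7 mm and 7.16 degrees, less where a joint would pass 70% of its speed; a pose out of reach is approached as far as the arm can. A call with a gripper value outside its range is refused whole. OPENING is the opening, from 0 (shut) to 1 (fully open), set as the call begins (- or left out, the last holds). The fingers move at their own pace and stop on an object; FORCE is the grip in N (left out, the last holds). Time passes only in rows, so rows that repeat a pose let the fingers close. It gives the time, the measured TCP pose, the force and the opening at its end, in the units of the state.
- get_obs(): the state, without advancing time (a new reading comes with each control period).
- get_image(name): name is "side" or "top" or "wrist"; returns (picture, depth): 384x512x3 uint8, red, green, blue; 384x512 float32, m along the optical axis (not along the pixel's ray), 0 where there is no reading.
- camera_model(name): a dict with "fx", "fy", "cx", "cy" (pixels), "k1" (the pictures are not rectified: a ray, as slopes to the right and down, at radius r is drawn at 1 + k1 r^2 times it, then the intrinsics apply), "xyz" and "attitude" of the camera in the world. Camera axes: x right, y down, z forward; pixel columns grow to the right and rows downward; lengths in m; the calibration is good to about 2 mm. A picture is of the moment at which its call begins: read the wrist's pose just before it. camera_model takes no time and is no camera call; for the wrist camera it gives the pose at the moment of the call.
- finish_job(): hands the job in, once; it reports no verdict.
The state is a dict: "t": time; "q": joint angles; "dq": joint speeds; "effort": joint torques, N m; "tool_pos": TCP position; "tool_rot": TCP orientation; "contact_force": force on the tool from outside, world axes, zero at the start; "wrist_torque": the same for the moment, N m; "opening": finger opening in m.
Only numpy, scipy, OpenCV 4.12 (cv2) and the standard library are available. Lean on these libraries where they do the work, as an engineer would, in place of code of your own. Each camera call takes 0.05 s, during which the arm holds its last target.

## Working session

There is one attempt and no reset: what is moved stays moved. The work goes in short steps, Python scripts to look and compute and a shell command to move; the robot and the scene stay as the last step left them, time stands still between calls to the robot, and variables do not carry over. Pictures are saved under pics/ and viewed, and the job is handed in when it is done.

```bash
ls; mkdir -p pics; python3 - <<'E'
from station import *
import cv2
print(get_obs()); print(grasp_offset)
for n in ("side","top","wrist"):
    m=camera_model(n); print(n,m)
    p,d=get_image(n); cv2.imwrite(f"pics/{n}0.png",p[:,:,::-1]); 
    import numpy as np; np.savez(f"pics/{n}0.npz",p=p,d=d)
E
```

```text
pics
{'t': 0.0, 'q': array([-1.36400693e+00,  5.33396978e-02,  1.61427015e+00,  9.50392761e-06,
        1.47597251e+00, -1.18999781e-01]), 'dq': array([-6.38560326e-04, -1.57088125e-03,  1.37280492e-03, -8.60244789e-04,
       -2.65933744e-03,  1.77803521e-05]), 'effort': array([ 1.56382477e-03, -3.93680656e+01, -3.70173240e+01, -1.27363428e-04,
        7.14629365e-03, -1.22418694e-06]), 'tool_pos': array([ 0.19991335, -0.59152696,  0.23008789]), 'tool_rot': array([ 2.04589085,  0.33831736, -2.04605229]), 'contact_force': array([-0.48176783,  0.76329729,  0.00988332]), 'wrist_torque': array([-0.00425247, -0.0357805 , -0.05241984]), 'opening': 0.08552266700533437}
0.0187
side {'fx': 492.4071324570854, 'fy': 492.4071324570854, 'cx': 261.1542110617691, 'cy': 195.18597830759654, 'k1': -0.02939253771049469, 'xyz': array([0.36720371, 0.81350189, 0.90855334]), 'attitude': array([-0.2929003 ,  2.8006122 , -1.15180146])}
top {'fx': 438.79282675329574, 'fy': 438.79282675329574, 'cx': 256.41757902825145, 'cy': 188.98475266727365, 'k1': -0.1137009299324557, 'xyz': array([0.39077772, 0.00524182, 1.32004915]), 'attitude': array([-2.15500153,  2.17322205, -0.12998992])}
wrist {'fx': 309.61610667898606, 'fy': 309.61610667898606, 'cx': 255.42022428623216, 'cy': 191.8420694014868, 'k1': -0.053195749458972034, 'xyz': array([ 0.27020935, -0.56714022,  0.37145148]), 'attitude': array([ 2.34947646, -1.6855314 , -0.2555648 ])}
```

View pics/top0.png

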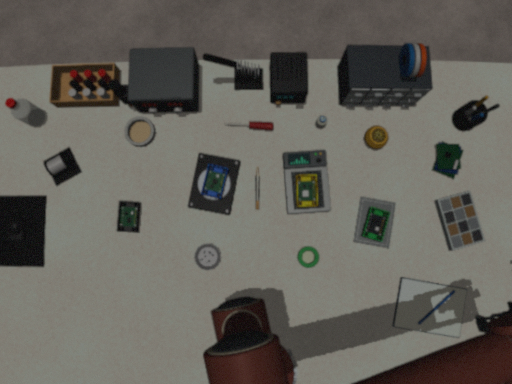

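View pics/side0.png

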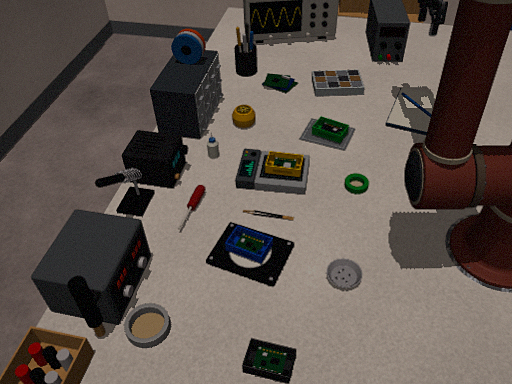

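View pics/wrist0.png

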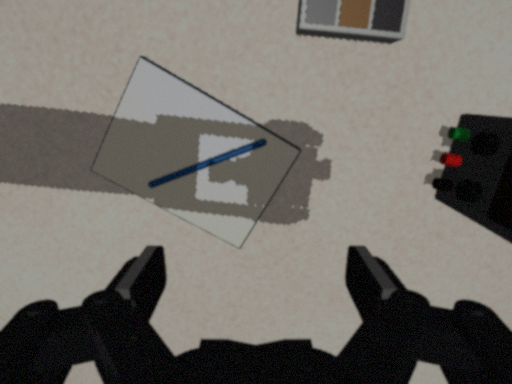

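Top view: black carrier near (129,216), stage with blue (215,183), scanner with yellow (307,185), and mat with green (375,222). The side view agrees. Next I'll get coarse positions from the top and side views.

```bash
cat > h.py <<'E'
import numpy as np, cv2
from scipy.spatial.transform import Rotation as R
def rays(m,uv):
    uv=np.asarray(uv,float).reshape(-1,2)
    d=np.c_[(uv[:,0]-m['cx'])/m['fx'],(uv[:,1]-m['cy'])/m['fy']]
    s=d.copy()
    for _ in range(20):
        s=d/(1+m['k1']*(s**2).sum(1,keepdims=True))
    w=np.c_[s,np.ones(len(s))]
    return np.array(m['xyz']), R.from_rotvec(m['attitude']).apply(w)
def onplane(m,uv,z):
    o,w=rays(m,uv); t=(z-o[2])/w[:,2]; return o+w*t[:,None]
def project(m,P):
    c=R.from_rotvec(m['attitude']).inv().apply(np.atleast_2d(P)-m['xyz'])
    s=c[:,:2]/c[:,2:]; s=s*(1+m['k1']*(s**2).sum(1,keepdims=True))
    return s*[m['fx'],m['fy']]+[m['cx'],m['cy']]
def tri(ms,uvs):
    A=np.zeros((3,3));b=np.zeros(3)
    for m,uv in zip(ms,uvs):
        o,w=rays(m,uv); w=w[0]/np.linalg.norm(w[0]); Pm=np.eye(3)-np.outer(w,w); A+=Pm;b+=Pm@o
    P=np.linalg.solve(A,b); return P
def mask(p,c):
    h=cv2.cvtColor(p,cv2.COLOR_RGB2HSV)
    lo,hi={'blue':((105,120,40),(128,255,255)),'yellow':((20,120,70),(32,255,255)),'green':((55,120,40),(80,255,255))}[c]
    return cv2.inRange(h,lo,hi)
def blob(mk,k=5,near=None):
    mk=cv2.morphologyEx(mk,cv2.MORPH_CLOSE,np.ones((k,k)))
    cs,_=cv2.findContours(mk,cv2.RETR_EXTERNAL,cv2.CHAIN_APPROX_NONE)
    return max(cs,key=cv2.contourArea)
E
python3 - <<'E'
from h import *; from station import camera_model
M={n:camera_model(n) for n in('top','side')}
D={n:np.load(f'pics/{n}0.npz') for n in M}
for c,roi in (('blue',None),('yellow',None),('green',(340,190,410,260))):
    uv=[]
    for n in M:
        p=D[n]['p']; mk=mask(p,c)
        if n=='top': mk[:150]=0; mk[250:]=0
        if n=='top' and c=='green': mk[:,:350]=0; mk[:,410:]=0;mk[:190]=0
        if n=='side':
            if c=='green': mk[:110]=0;mk[145:]=0
            else: mk[:140]=0;mk[270:]=0;
        b=blob(mk); r=cv2.minAreaRect(b); uv.append(r[0]); print(c,n,r,cv2.contourArea(b))
    print(tri([M['top'],M['side']],uv), onplane(M['top'],uv[0],.04))
for uv in [(129,216),(215,183),(307,197),(375,222)]:
    print(uv,onplane(M['top'],uv,0.02))
E
```

```text
blue top ((216.97056579589844, 169.88235473632812), (21.150720596313477, 10.412663459777832), 12.52880859375) 125.0
blue side ((248.246826171875, 243.1905059814453), (44.471439361572266, 28.10369873046875), 20.136302947998047) 1086.5
[0.5837705  0.11480874 0.02263385] [[0.59685255 0.11470218 0.04      ]]
yellow top ((306.5, 190.0), (32.0, 21.0), 90.0) 640.0
yellow side ((283.4000244140625, 163.30001831054688), (36.838314056396484, 22.078182220458984), 7.125016689300537) 722.0
[ 0.53432828 -0.14788736  0.04607524] [[ 0.53488529 -0.14862635  0.04      ]]
green top ((375.31134033203125, 223.66036987304688), (20.192001342773438, 30.219324111938477), 15.945395469665527) 560.5
green side ((329.1000061035156, 128.70001220703125), (34.1525993347168, 19.606121063232422), 18.434947967529297) 538.5
[ 0.43535036 -0.35613105  0.01780878] [[ 0.43360304 -0.35000916  0.04      ]]
(129, 216) [[0.46326211 0.38002387 0.02      ]]
(215, 183) [[0.5604362  0.12222132 0.02      ]]
(307, 197) [[ 0.51611654 -0.15207385  0.02      ]]
(375, 222) [[ 0.4392381  -0.35478697  0.02      ]]
```

```bash
python3 - <<'E'
from h import *; from station import *
m=camera_model('wrist');o=get_obs()
print(R.from_rotvec(m['attitude']).as_matrix()); print(R.from_rotvec(o['tool_rot']).as_matrix())
for z in (0,.03,.05): print(onplane(m,[(256,150),(256,192)],z)-o['tool_pos'])
print(project(m,o['tool_pos']))
E
```

```text
[[ 0.31996776 -0.90579411 -0.27777269]
 [-0.94742397 -0.30680484 -0.09087687]
 [-0.00290627  0.29224617 -0.95633871]]
[[-3.25438760e-04  3.20091743e-01 -9.47386495e-01]
 [ 1.65140596e-03 -9.47385081e-01 -3.20091832e-01]
 [-9.99998583e-01 -1.66869000e-03 -2.20285586e-04]]
[[ 0.01258306  0.00537176 -0.23029861]
 [-0.03761013 -0.01160957 -0.23029861]]
[[ 0.01724156  0.00691262 -0.20029861]
 [-0.0288995  -0.0086978  -0.20029861]]
[[ 0.02034722  0.00793985 -0.18029861]
 [-0.02309241 -0.00675662 -0.18029861]]
[[257.57366159 250.68424151]]
```

```bash
python3 -m crank '[[[0.027,0.027,0.004,0],[0.054,0.054,0.008,0],[0.081,0.081,0.012,0],[0.108,0.108,0.016,0],[0.135,0.135,0.02,0]]]' 1
python3 -m crank '[[[0.025,0.025,0.004,0],[0.05,0.05,0.008,0],[0.075,0.075,0.01,0],[0.09,0.095,0.01,0],[0.09,0.095,0.01,0]]]'
cat > look.py <<'E'
from h import *; from station import *; import sys
for n in sys.argv[2:]:
    m=camera_model(n); p,d=get_image(n); t=sys.argv[1]
    np.savez(f'pics/{n}_{t}.npz',p=p,d=d,**m); cv2.imwrite(f'pics/{n}_{t}.png',p[:,:,::-1])
o=get_obs(); print(o['t'],o['tool_pos'],R.from_rotvec(o['tool_rot']).as_matrix()[:,1],o['contact_force'])
E
python3 look.py g1 wrist
```

```text
t: 0.57
tool_pos: [0.3358, -0.4556, 0.2511]
tool_rot: [2.046, 0.336, -2.046]
contact_force: [1.2, -0.4, 0.1]
opening: 0.0855
t: 0.98
tool_pos: [0.4274, -0.3587, 0.2613]
tool_rot: [2.044, 0.343, -2.041]
contact_force: [1.1, 0.4, -0.3]
opening: 0.0853
1.0333 [ 0.42613303 -0.36034985  0.26107476] [ 3.23687798e-01 -9.46163895e-01 -3.05180318e-04] [-0.30848408 -0.64678801 -0.10277985]
```

View pics/wrist_g1.png

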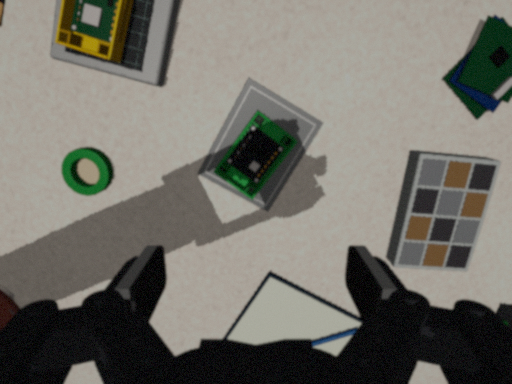

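```bash
cat > ana.py <<'E'
from h import *
def load(f):
    z=np.load(f); return z['p'],z['d'],{k:(z[k].item() if z[k].ndim==0 else z[k]) for k in('fx','fy','cx','cy','k1','xyz','attitude')}
def rect(pts):
    r=cv2.minAreaRect(np.float32(pts[:,:2])*1000); (c,(w,h),a)=r
    a=np.radians(a if w>h else a+90); a=(a+np.pi/2)%np.pi-np.pi/2
    return np.array(c)/1000,(max(w,h),min(w,h)),np.degrees(a)
def big(mk,seed,k=7):
    mk=cv2.morphologyEx(mk,cv2.MORPH_CLOSE,np.ones((k,k)))
    cs,_=cv2.findContours(mk,cv2.RETR_EXTERNAL,cv2.CHAIN_APPROX_NONE)
    cs=[c for c in cs if cv2.contourArea(c)>100]
    return min(cs,key=lambda c:abs(cv2.pointPolygonTest(c,seed,True)) if cv2.pointPolygonTest(c,seed,False)<0 else 0)[:,0,:]
E
python3 - <<'E'
from ana import *
p,d,m=load('pics/wrist_g1.npz')
c=big(mask(p,'green'),(255,155))
for z in (0.03,.035,.04): print(z,rect(onplane(m,c,z)))
o,w=rays(m,c.mean(0)); print(o,(c.min(0),c.max(0)))
print(d[155,255], np.median(d[100:110,250:260]), o[2])
E
```

```text
0.03 (array([ 0.43253217, -0.35403897]), (91.99494934082031, 60.71567916870117), np.float64(-17.60073852539063))
0.035 (array([ 0.43340228, -0.35376794]), (90.76051330566406, 59.900970458984375), np.float64(-17.600685119628917))
0.04 (array([ 0.43427246, -0.35349698]), (89.52616882324219, 59.086280822753906), np.float64(-17.60066986083987))
[ 0.49738064 -0.3338389   0.40263287] (array([215, 111], dtype=int32), array([296, 198], dtype=int32))
0.38877237 0.38566715 0.4026328685421095
```

```bash
python3 -m crank '[[[-0.013,0.006,-0.016,-7],[-0.026,0.012,-0.032,-14],[-0.039,0.018,-0.048,-21],[-0.052,0.024,-0.064,-28],[-0.063,0.03,-0.08,-35]]]'
python3 -m crank '[[[0,0,0,-1.5],[0,0,0,-1.5],[0,0,0,-1.5]]]'
python3 look.py g2 wrist
python3 -m crank '[[[0.02,-0.006,0,0],[0.05,-0.016,0,0],[0.072,-0.023,0,0],[0.072,-0.023,0,0],[0.072,-0.023,0,0]]]'
python3 look.py g3 wrist
python3 - <<'E'
from ana import *
for f,s in(('g2',(255,100)),('g3',(255,180))):
    p,d,m=load(f'pics/wrist_{f}.npz')
    c=big(mask(p,'green'),s)
    print(c.min(0),c.max(0))
    for z in (0.03,.035,.04): print(z,rect(onplane(m,c,z)))
E
```

```text
t: 1.45
tool_pos: [0.3604, -0.3325, 0.1802]
tool_rot: [-2.063, 0.304, 2.065]
contact_force: [-0.7, -0.9, 0.1]
opening: 0.085
t: 1.7
tool_pos: [0.3615, -0.3328, 0.1813]
tool_rot: [-2.053, 0.323, 2.054]
contact_force: [-0.5, -0.6, -0.3]
opening: 0.0854
1.75 [ 0.36190751 -0.33301135  0.18186807] [-3.06372831e-01 -9.51911331e-01  7.11158222e-04] [ 0.30621788 -0.10271019 -0.3887963 ]
t: 2.17
tool_pos: [0.435, -0.3558, 0.1818]
tool_rot: [-2.055, 0.321, 2.054]
contact_force: [-0.4, -0.4, 0.3]
opening: 0.0852
2.2167 [ 0.43423896 -0.35547494  0.18161189] [-3.05532193e-01 -9.52181714e-01  2.49518649e-04] [0.07356352 0.53749543 0.30209794]
[221  43] [288 147]
0.03 (array([ 0.43258423, -0.35430252]), (91.27685546875, 59.77126693725586), np.float64(-17.776283264160178))
0.035 (array([ 0.4325752 , -0.35430847]), (89.71697235107422, 58.74974060058594), np.float64(-17.77624511718751))
0.04 (array([ 0.43256607, -0.35431442]), (88.15699768066406, 57.72834014892578), np.float64(-17.776329040527315))
[224 130] [287 223]
0.03 (array([ 0.43304926, -0.35423627]), (93.80001831054688, 60.492637634277344), np.float64(-17.760978698730476))
0.035 (array([ 0.43428601, -0.35463336]), (92.1998062133789, 59.46065902709961), np.float64(-17.760948181152333))
0.04 (array([ 0.43552298, -0.35503058]), (90.59965515136719, 58.428707122802734), np.float64(-17.760963439941428))
```

View pics/wrist_g2.png

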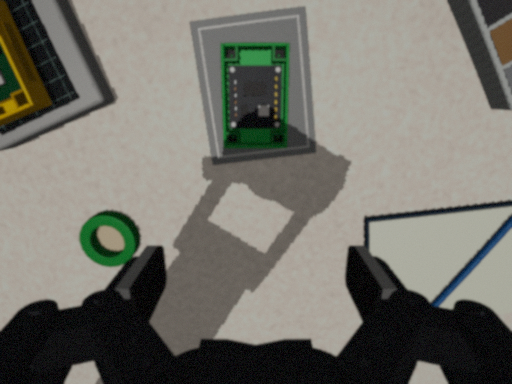

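View pics/wrist_g3.png

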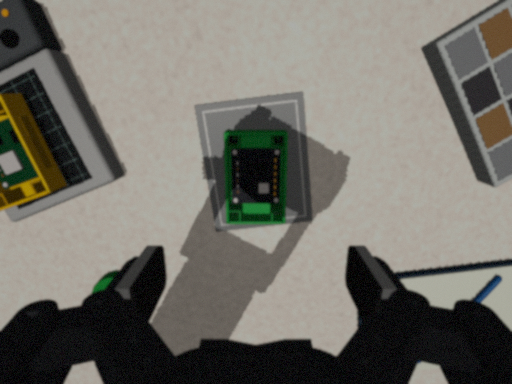

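```bash
python3 - <<'E'
from ana import *
ms=[load(f'pics/wrist_{f}.npz')[2] for f in('g2','g3')]
print(tri(ms,[(255,147.5),(255,223.5)]))
# mat outer corners
print('mat',onplane(ms[0],[(191,22),(304,8),(315,150),(218,162)],.003))
print('mat c',onplane(ms[0],[(191,22),(304,8),(315,150),(218,162)],.003).mean(0))
E
```

```text
[ 0.38929093 -0.34013996  0.03348746]
mat [[ 0.51626375 -0.31816565  0.003     ]
 [ 0.49517296 -0.42241267  0.003     ]
 [ 0.36316589 -0.39749516  0.003     ]
 [ 0.38209327 -0.29724848  0.003     ]]
mat c [ 0.43917397 -0.35883049  0.003     ]
```

```bash
python3 -m crank '[[[-0.0015,0.0007,-0.04,0],[-0.0015,0.0007,-0.08,0],[-0.0015,0.0007,-0.12,0],[-0.0015,0.0007,-0.145,0],[-0.0015,0.0007,-0.155,0]]]'
python3 -m crank '[[[0,0,-0.008,0],[0,0,-0.016,0],[0,0,-0.019,0],[0,0,-0.019,0]]]'
python3 look.py g4 wrist side
```

```text
t: 2.63
tool_pos: [0.4292, -0.3517, 0.0216]
tool_rot: [-2.044, 0.317, 2.058]
contact_force: [-0.5, 0.9, -0.3]
opening: 0.0852
t: 2.97
tool_pos: [0.4331, -0.3551, 0.0083]
tool_rot: [-2.055, 0.323, 2.053]
contact_force: [-0.0, 0.1, 0.4]
opening: 0.0855
3.0667 [ 0.43341276 -0.35533374  0.00890255] [-0.30618324 -0.95197168  0.00131913] [ 0.25214261  0.73136099 -0.11636591]
```

View pics/wrist_g4.png

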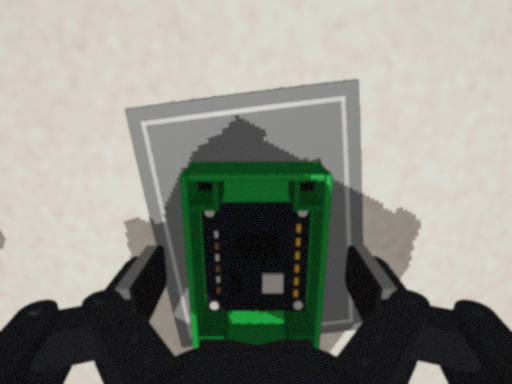

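```bash
python3 -m crank '[[[0,0,-0.001,0],[0,0,-0.001,0],[0,0,-0.001,0],[0,0,-0.001,0],[0,0,-0.001,0]]]' 0 50
python3 -m crank '[[[0,0,0,0],[0,0,0,0],[0,0,0,0]]]'
python3 -m crank '[[[0,0,0.01,0],[0,0,0.03,0],[0,0,0.06,0],[0,0,0.09,0],[0,0,0.11,0]]]'
python3 -m crank '[[[0,0,0.02,0],[0,0,0.04,0],[0,0,0.04,0],[0,0,0.04,0]]]'
python3 look.py g5 wrist
```

```text
t: 3.48
tool_pos: [0.4333, -0.3549, 0.0073]
tool_rot: [-2.056, 0.323, 2.052]
contact_force: [0.6, 1.1, 4.6]
opening: 0.0589
t: 3.73
tool_pos: [0.4333, -0.3549, 0.0073]
tool_rot: [-2.056, 0.323, 2.052]
contact_force: [-0.0, 1.7, 5.7]
opening: 0.0592
t: 4.15
tool_pos: [0.4326, -0.3547, 0.1188]
tool_rot: [-2.055, 0.324, 2.053]
contact_force: [0.1, -0.4, -1.9]
opening: 0.0588
t: 4.48
tool_pos: [0.4327, -0.3547, 0.157]
tool_rot: [-2.055, 0.324, 2.053]
contact_force: [-0.5, -0.0, -1.1]
opening: 0.0591
4.5333 [ 0.4319719  -0.35395791  0.15525315] [-3.06292405e-01 -9.51937328e-01 -5.35353745e-04] [-0.35547443  0.10202856 -1.74012688]
```

View pics/wrist_g5.png

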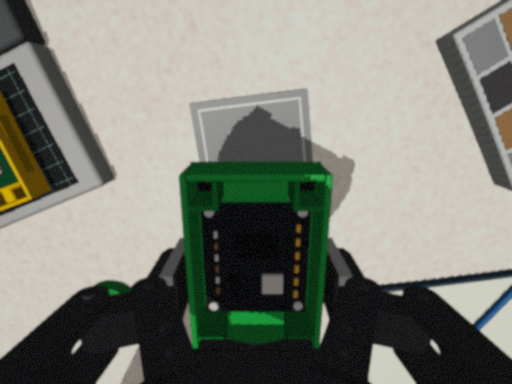

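```bash
python3 -m crank '[[[0,0.02,0.01,0],[-0.002,0.055,0.02,2],[-0.005,0.095,0.03,4],[-0.007,0.135,0.03,6],[-0.01,0.175,0.03,8]]]'
python3 -m crank '[[[-0.002,0.04,0,2],[-0.005,0.08,0,4],[-0.007,0.12,0,6],[-0.01,0.16,0,8],[-0.012,0.2,0,10]]]'
python3 -m crank '[[[-0.002,0.04,0,0],[-0.005,0.08,0,0],[-0.007,0.12,0,0],[-0.01,0.16,0,0],[-0.012,0.2,0,0]]]'
python3 -m crank '[[[-0.002,0.04,0,0],[-0.005,0.08,0,0],[-0.007,0.12,0,0],[-0.01,0.15,0,0],[-0.012,0.16,0,0]]]'
python3 -m crank '[[[0,0,0,0],[0,0,0,0]]]'
python3 look.py k1 wrist
```

```text
t: 4.95
tool_pos: [0.4214, -0.1776, 0.1844]
tool_rot: [-2.129, 0.181, 2.134]
contact_force: [0.3, 0.5, -1.5]
opening: 0.0594
t: 5.37
tool_pos: [0.4086, 0.0224, 0.1838]
tool_rot: [2.215, 0.005, -2.224]
contact_force: [1.0, -0.1, -2.4]
opening: 0.0593
t: 5.78
tool_pos: [0.3965, 0.2221, 0.1837]
tool_rot: [2.215, 0.002, -2.223]
contact_force: [1.3, -0.9, -2.1]
opening: 0.059
t: 6.2
tool_pos: [0.3845, 0.3832, 0.1833]
tool_rot: [2.213, 0.005, -2.222]
contact_force: [-0.0, -0.8, -1.8]
opening: 0.059
t: 6.37
tool_pos: [0.3856, 0.3797, 0.1841]
tool_rot: [2.215, 0.001, -2.221]
contact_force: [-0.5, -0.1, -1.7]
opening: 0.0591
6.4167 [0.38602179 0.3792457  0.18462899] [ 0.00257177 -0.99999363  0.0024743 ] [ 0.4730737  -0.73553059 -1.13849374]
```

View pics/wrist_k1.png

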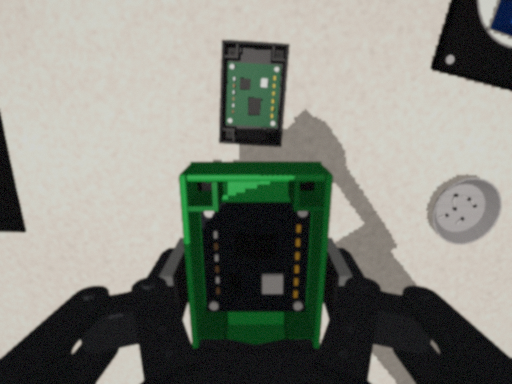

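```bash
python3 -m crank '[[[0,-0.03,0,0],[0,-0.05,0,0],[0,-0.05,0,0],[0,-0.05,0,0]]]'
python3 look.py k2 wrist
cat > blk.py <<'E'
from ana import *
import sys
for f,s in(('k1',(253,95)),('k2',None)):
    p,d,m=load(f'pics/wrist_{f}.npz')
    if s is None: s=tuple(map(float,project(m,[C[0],C[1],.03])[0]))
    g=p.max(2); mk=(g<85).astype(np.uint8)*255
    mk[156:]=0
    yy,xx=np.ogrid[:384,:512]; mk[(abs(xx-s[0])>60)|(abs(yy-s[1])>70)]=0
    c=big(mk,s,15); 
    print(f,s,c.min(0),c.max(0))
    # threshold variation
    for z in (0.028,0.032): print(z,rect(onplane(m,c,z)))
    C=rect(onplane(m,c,.032))[0]
    v=p.copy(); cv2.drawContours(v,[c.reshape(-1,1,2)],-1,(255,0,0),1); cv2.imwrite(f'pics/blk_{f}.png',cv2.resize(v[:,:,::-1][20:200,150:400],None,fx=3,fy=3))
    # per-view: centroid pixel of rect
    print(cv2.minAreaRect(c))
E
python3 blk.py
```

```text
t: 6.75
tool_pos: [0.3868, 0.3287, 0.1859]
tool_rot: [-2.221, 0.001, 2.221]
contact_force: [-0.9, 0.4, -1.8]
opening: 0.0591
6.8 [0.38681549 0.32945697 0.18617209] [ 3.76391518e-04 -9.99999881e-01 -3.10331444e-04] [ 0.29767717  0.02474582 -0.46248769]
k1 (253, 95) [220  41] [287 146]
0.028 (array([0.46110706, 0.38314783]), (90.82402801513672, 58.546531677246094), np.float64(-3.2234268188476576))
0.032 (array([0.46109436, 0.38312332]), (89.60149383544922, 57.75850296020508), np.float64(-3.223449707031278))
((252.0972900390625, 93.4435806274414), (64.62390899658203, 102.1756362915039), 3.5763344764709473)
k2 (197.755732067953, 97.52551958286155) [167  44] [233 146]
0.028 (array([0.46160187, 0.38213574]), (89.74491119384766, 60.572113037109375), np.float64(-3.560096740722642))
0.032 (array([0.4615929 , 0.38143304]), (88.54520416259766, 59.762359619140625), np.float64(-3.560173034667974))
((198.49998474121094, 95.00000762939453), (66.36314392089844, 100.5774917602539), 1.9091525077819824)
```

```bash
python3 - <<'E'
from ana import *
for f in('g4','g5','k1','k2'):
    p,d,m=load(f'pics/wrist_{f}.npz')
    mk=mask(p,'green'); out=[]
    for r in (172,180,200,220,240,260,280,300):
        x=np.where(mk[r,160:350])[0]+160; out.append((x.min(),x.max()))
    top=[np.where(mk[150:200,c])[0].min()+150 for c in (200,230,256,280,310)]
    print(f,out,top)
    t=p[:,:]; 
E
python3 - <<'E'
import cv2;a=cv2.imread('pics/blk_k1.png');b=cv2.imread('pics/blk_k2.png')
import numpy as np;cv2.imwrite('pics/blk.png',cv2.resize(np.vstack([a,b]),None,fx=.55,fy=.55))
E
```

```text
g4 [(np.int64(184), np.int64(327)), (np.int64(180), np.int64(332)), (np.int64(182), np.int64(330)), (np.int64(183), np.int64(328)), (np.int64(185), np.int64(327)), (np.int64(186), np.int64(325)), (np.int64(188), np.int64(324)), (np.int64(190), np.int64(322))] [np.int64(162), np.int64(162), np.int64(162), np.int64(162), np.int64(163)]
g5 [(np.int64(185), np.int64(327)), (np.int64(181), np.int64(331)), (np.int64(182), np.int64(329)), (np.int64(184), np.int64(327)), (np.int64(184), np.int64(327)), (np.int64(185), np.int64(326)), (np.int64(187), np.int64(324)), (np.int64(188), np.int64(323))] [np.int64(163), np.int64(162), np.int64(162), np.int64(162), np.int64(162)]
k1 [(np.int64(184), np.int64(327)), (np.int64(180), np.int64(330)), (np.int64(182), np.int64(329)), (np.int64(183), np.int64(327)), (np.int64(183), np.int64(327)), (np.int64(185), np.int64(326)), (np.int64(187), np.int64(325)), (np.int64(188), np.int64(323))] [np.int64(164), np.int64(164), np.int64(163), np.int64(163), np.int64(163)]
k2 [(np.int64(184), np.int64(327)), (np.int64(180), np.int64(330)), (np.int64(182), np.int64(329)), (np.int64(183), np.int64(327)), (np.int64(183), np.int64(327)), (np.int64(185), np.int64(326)), (np.int64(186), np.int64(324)), (np.int64(188), np.int64(323))] [np.int64(164), np.int64(163), np.int64(163), np.int64(163), np.int64(163)]
```

View pics/blk.png

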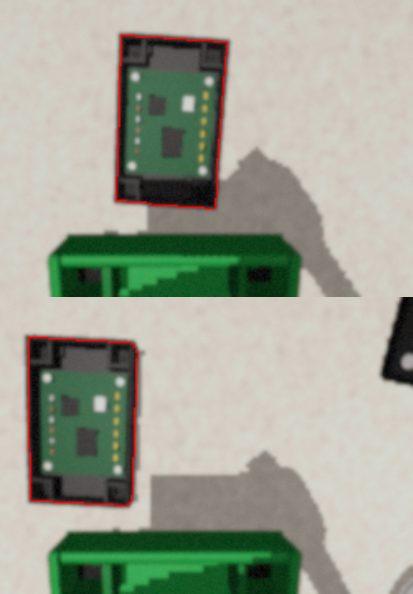

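```bash
python3 -m crank '[[[0,0.03,0,-1.5],[0,0.054,0,-3.3],[0,0.054,0,-3.3],[0,0.054,0,-3.3],[0,0.054,0,-3.3]]]'
python3 -m crank '[[[0,0,0,0],[0,0,0,0]]]'
cat > avg.py <<'E'
from ana import *; from station import *
Ts=[];Qs=[]
for i in range(4):
    o=get_obs(); m=camera_model('wrist'); p,d=get_image('wrist')
    Rt=R.from_rotvec(o['tool_rot']); 
    rel=Rt.inv()*R.from_rotvec(m['attitude']); t=Rt.inv().apply(m['xyz']-o['tool_pos'])
    Ts.append(t);Qs.append(rel.as_rotvec()); print(o['tool_pos'].round(4),Rt.as_matrix()[:,1].round(4),t.round(5),rel.as_rotvec().round(4))
    np.savez(f'pics/wrist_k3_{i}.npz',p=p,d=d,**m)
    g=p.max(2)
    for th in (75,85,95):
        mk=(g<th).astype(np.uint8)*255; mk[156:]=0; mk[:,:190]=0; mk[:,320:]=0
        c=big(mk,(254,95),15); print(th,rect(onplane(m,c,.032)),c.min(0),c.max(0),cv2.minAreaRect(c))
np.savez('camtool.npz',t=np.mean(Ts,0),r=np.mean(Qs,0))
E
python3 avg.py
```

```text
t: 7.22
tool_pos: [0.3864, 0.3845, 0.186]
tool_rot: [-2.194, 0.06, 2.195]
contact_force: [0.3, -0.3, -2.4]
opening: 0.0592
t: 7.38
tool_pos: [0.3866, 0.384, 0.1862]
tool_rot: [-2.193, 0.061, 2.194]
contact_force: [-0.5, 0.1, -1.4]
opening: 0.0589
[0.3866 0.384  0.1862] [-5.520e-02 -9.985e-01  2.000e-04] [-0.14124 -0.00089 -0.07408] [0.9879 0.987  1.3347]
75 (array([0.46129556, 0.38326779]), (88.56112670898438, 57.21864318847656), np.float64(-3.198684692382828)) [221  45] [284 145] ((252.5, 95.0), (100.0, 63.0), 90.0)
85 (array([0.46132257, 0.38338339]), (88.61739349365234, 57.32842254638672), np.float64(-3.116683959960966)) [221  45] [285 145] ((253.0, 95.0), (100.0, 64.0), 90.0)
95 (array([0.46081631, 0.38303699]), (89.54168701171875, 58.421119689941406), np.float64(-3.166435241699186)) [221  45] [285 146] ((253.0, 95.5), (101.0, 64.0), 90.0)
[0.3866 0.3841 0.1863] [-5.530e-02 -9.985e-01  1.000e-04] [-0.14127 -0.0009  -0.07408] [0.9879 0.987  1.3346]
75 (array([0.46133932, 0.38328119]), (88.58646392822266, 57.178688049316406), np.float64(-3.20782470703125)) [221  45] [284 145] ((252
[... 866 characters left out ...]
9765625), np.float64(-3.131660461425772)) [221  45] [285 146] ((253.0, 95.5), (101.0, 64.0), 90.0)
[0.3866 0.3842 0.1863] [-0.0552 -0.9985  0.    ] [-0.14127 -0.00091 -0.07408] [0.988  0.987  1.3346]
75 (array([0.46137308, 0.38335031]), (88.60476684570312, 57.009700775146484), np.float64(-3.199729919433553)) [221  45] [285 145] ((253.0, 95.0), (100.0, 64.0), 90.0)
85 (array([0.46136548, 0.38313586]), (88.61553955078125, 57.91140365600586), np.float64(-3.2053451538086164)) [221  45] [285 145] ((253.0, 95.0), (100.0, 64.0), 90.0)
95 (array([0.46088263, 0.38304254]), (89.57791900634766, 58.25996017456055), np.float64(-3.2053222656249964)) [221  45] [285 146] ((253.0, 95.5), (101.0, 64.0), 90.0)
```

```bash
python3 - <<'E'
from ana import *
ct=np.load('camtool.npz'); Rc=R.from_rotvec(ct['r']); t=ct['t']
def tool(m,P): # world->cam->tool
    c=R.from_rotvec(m['attitude']).inv().apply(np.atleast_2d(P)-m['xyz']); return Rc.apply(c)+t
p,d,m=load('pics/wrist_g2.npz'); c=big(mask(p,'green'),(255,100)); r=rect(onplane(m,c,.035)); print('green',tool(m,[*r[0],.035]),r)
p,d,m=load('pics/wrist_k3_3.npz'); print('black',tool(m,[.4612,.3832,.032]))
# in hand: rim in tool frame at x=-(.0277)
k=dict(m); k['xyz']=t; k['attitude']=ct['r']
o,w=rays(k,[(180,180),(330.5,180),(183,220),(327.5,220),(187,280),(324.5,280),(182,168),(256,163)])
for X in (-.0277,-.024): 
    s=(X-o[0])/w[:,0]; print(X,(o+w*s[:,None]).round(4))
print(onplane(m,[(256,163)],.186+.028), d[170,256],d[100,256],d[165,240])
E
```

```text
green [[ 0.14630587 -0.0015965  -0.07452536]] (array([ 0.4325752 , -0.35430847]), (89.71697235107422, 58.74974060058594), np.float64(-17.77624511718751))
black [[ 0.154356   -0.00313127 -0.07449884]]
-0.0277 [[-0.0277 -0.0297 -0.044 ]
 [-0.0277  0.0276 -0.044 ]
 [-0.0277 -0.0297 -0.0276]
 [-0.0277  0.0275 -0.0277]
 [-0.0277 -0.03   -0.0002]
 [-0.0277  0.0282 -0.0003]
 [-0.0277 -0.0286 -0.0487]
 [-0.0277 -0.0008 -0.0506]]
-0.024 [[-0.024  -0.0306 -0.043 ]
 [-0.024   0.0285 -0.043 ]
 [-0.024  -0.0306 -0.0261]
 [-0.024   0.0285 -0.0261]
 [-0.024  -0.0309  0.0022]
 [-0.024   0.0292  0.0021]
 [-0.024  -0.0295 -0.0479]
 [-0.024  -0.0008 -0.0498]]
[[0.43714006 0.38217173 0.214     ]] 0.12537858 0.2975271 0.13376687
```

```bash
python3 -m crank '[[[0.03,-0.001,0,0],[0.06,-0.002,-0.02,0],[0.0754,-0.0019,-0.06,0],[0.0754,-0.0019,-0.1,0],[0.0754,-0.0019,-0.13,0]]]'
python3 -m crank '[[[0,0,-0.006,0],[0,0,-0.006,0],[0,0,-0.006,0]]]'
python3 look.py k4 side wrist top
```

```text
t: 8.0
tool_pos: [0.4621, 0.3816, 0.0534]
tool_rot: [-2.192, 0.063, 2.195]
contact_force: [-0.7, 0.6, -1.7]
opening: 0.0594
t: 8.25
tool_pos: [0.4627, 0.3832, 0.0518]
tool_rot: [-2.195, 0.059, 2.192]
contact_force: [0.2, 0.1, -0.9]
opening: 0.0593
8.4 [0.46385424 0.38410669 0.05386424] [-0.05442079 -0.99851204 -0.00347739] [ 0.26818287 -1.32369727 -0.69283435]
```

View pics/side_k4.png

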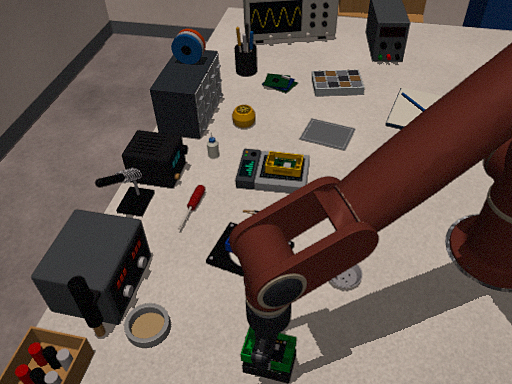

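View pics/wrist_k4.png

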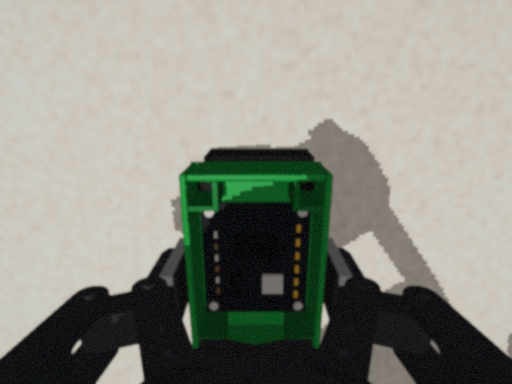

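```bash
python3 -m crank '[[[0,0,0,0],[0,0,0,0],[0,0,0,0],[0,0,0,0]]]'
python3 - <<'E'
from ana import *; from station import *
import time
ct=np.load('camtool.npz')
for i in range(3):
    o=get_obs(); p,d=get_image('wrist'); print(o['t'],o['tool_pos'].round(4),o['contact_force'].round(2))
m=camera_model('wrist'); k=dict(m); k['xyz']=ct['t']; k['attitude']=ct['r']
np.savez('pics/wrist_k5.npz',p=p,d=d,**m)
g=p.max(2)
for r in range(146,166,2):
    x=np.where(g[r,190:330]<75)[0]+190
    if len(x): print(r,x.min(),x.max(),(x.min()+x.max())/2)
cv2.imwrite('pics/k5.png',cv2.resize(p[130:220,160:350,::-1],None,fx=4,fy=4))
for X in(.022,.046):
  ow=rays(k,[(206,154),(312,154),(259,150)]); s=(X-ow[0][0])/ow[1][:,0]; print(X,(ow[0]+ow[1]*s[:,None]).round(4))
E
```

```text
t: 8.73
tool_pos: [0.4621, 0.3829, 0.0509]
tool_rot: [-2.194, 0.059, 2.193]
contact_force: [0.3, 0.0, -2.2]
opening: 0.0591
8.7333 [0.4621 0.3829 0.0509] [ 0.35  0.02 -2.16]
8.7833 [0.462  0.3828 0.0506] [ 0.47 -0.16 -1.21]
8.8333 [0.4619 0.3827 0.0504] [-0.86  0.03 -1.11]
148 208 306 257.0
150 206 307 256.5
152 204 309 256.5
154 202 311 256.5
156 202 312 257.0
158 202 312 257.0
160 201 312 256.5
162 201 313 257.0
164 192 320 256.0
0.022 [[ 0.022  -0.0274 -0.0452]
 [ 0.022   0.0291 -0.0452]
 [ 0.022   0.0009 -0.0473]]
0.046 [[ 0.046  -0.0313 -0.0409]
 [ 0.046   0.0335 -0.0409]
 [ 0.046   0.0011 -0.0433]]
```

View pics/k5.png

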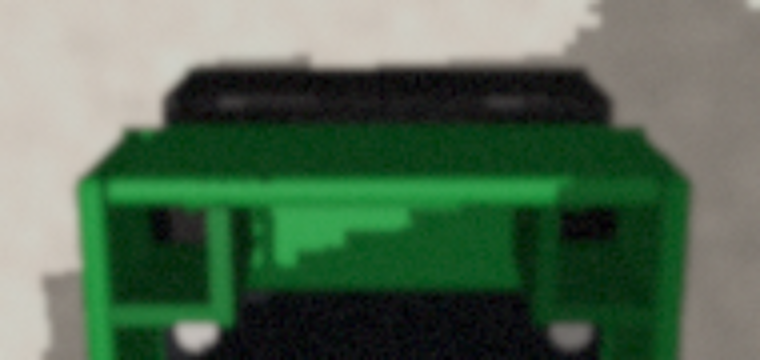

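```bash
python3 -m crank '[[[0,-0.0007,-0.004,0],[0,-0.0007,-0.008,0],[0,-0.0007,-0.011,0],[0,-0.0007,-0.013,0],[0,-0.0007,-0.015,0]]]'
python3 -m crank '[[[0,0,0,0],[0,0,0,0],[0,0,0,0],[0,0,0,0],[0,0,0,0]]]'
python3 look.py k6 wrist
```

```text
t: 9.3
tool_pos: [0.4617, 0.3818, 0.0346]
tool_rot: [-2.193, 0.061, 2.195]
contact_force: [-0.4, -0.1, -1.5]
opening: 0.0589
t: 9.72
tool_pos: [0.4621, 0.3821, 0.0356]
tool_rot: [-2.194, 0.06, 2.193]
contact_force: [0.1, 0.1, -1.8]
opening: 0.0592
9.7667 [0.46207429 0.38209243 0.03552659] [-5.46624547e-02 -9.98504863e-01 -2.34056068e-04] [-0.29869593 -0.24616039 -0.68556591]
```

```bash
python3 -m crank '[[[0,0,-0.001,0],[0,0,-0.002,0],[0,0,-0.003,0],[0,0,-0.003,0],[0,0,-0.003,0]]]'
python3 look.py k7 wrist
```

```text
t: 10.18
tool_pos: [0.4618, 0.3819, 0.0321]
tool_rot: [-2.193, 0.06, 2.194]
contact_force: [0.2, -1.0, -1.4]
opening: 0.0594
10.2333 [0.46187633 0.3819586  0.03220951] [-5.46848758e-02 -9.98503659e-01  9.00867764e-05] [-0.35308107  0.44983611 -1.1443705 ]
```

View pics/wrist_k7.png

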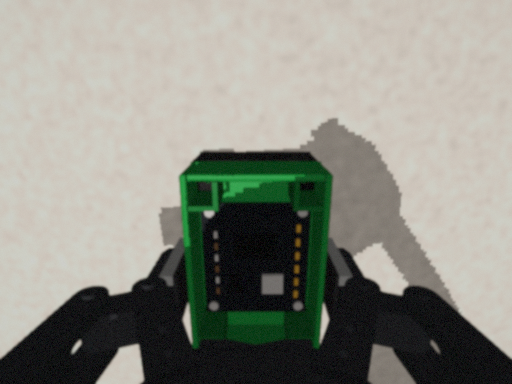

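```bash
python3 -m crank '[[[0,0,-0.001,0],[0,0,-0.002,0],[0,0,-0.002,0],[0,0,-0.002,0]]]'
python3 -m crank '[[[0,0,-0.001,0],[0,0,-0.001,0],[0,0,-0.001,0]]]'
```

```text
t: 10.57
tool_pos: [0.4621, 0.3821, 0.0305]
tool_rot: [-2.194, 0.06, 2.193]
contact_force: [-0.8, -0.7, -0.1]
opening: 0.0591
t: 10.82
tool_pos: [0.4622, 0.3821, 0.0303]
tool_rot: [-2.194, 0.06, 2.194]
contact_force: [-2.6, -2.0, 5.2]
opening: 0.0589
```

Contact is at the expected seated height (TCP 0.0303). Releasing.

```bash
python3 -m crank '[[[0,0,0,0],[0,0,0,0],[0,0,0,0],[0,0,0,0],[0,0,0,0]]]' 1
python3 -m crank '[[[0,0,0.01,0],[0,0,0.03,0],[0,0,0.06,0],[-0.01,0,0.1,0],[-0.04,0.002,0.13,0]]]'
python3 -m crank '[[[-0.035,0.002,0.02,0],[-0.035,0.002,0.02,0],[-0.035,0.002,0.02,0]]]'
python3 look.py k8 wrist side
```

```text
t: 11.23
tool_pos: [0.4619, 0.382, 0.0291]
tool_rot: [-2.194, 0.06, 2.194]
contact_force: [0.1, -0.5, 1.0]
opening: 0.0853
t: 11.65
tool_pos: [0.4252, 0.3841, 0.1628]
tool_rot: [-2.196, 0.06, 2.186]
contact_force: [0.0, 0.8, 1.4]
opening: 0.0856
t: 11.9
tool_pos: [0.3874, 0.3869, 0.1818]
tool_rot: [-2.198, 0.054, 2.188]
contact_force: [0.4, 0.2, -0.6]
opening: 0.0857
12.0 [0.38753658 0.38572798 0.17850987] [-5.45476282e-02 -9.98511114e-01  3.33124278e-04] [-0.72568739 -0.14503699 -0.29460717]
```

View pics/wrist_k8.png

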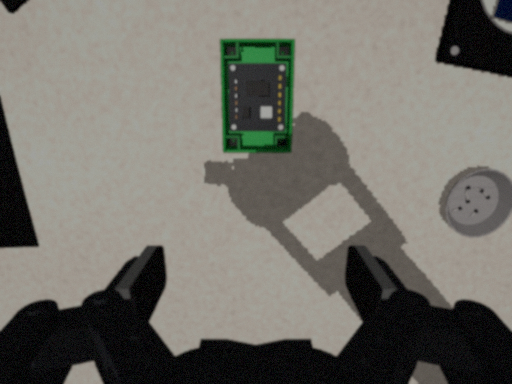

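View pics/side_k8.png

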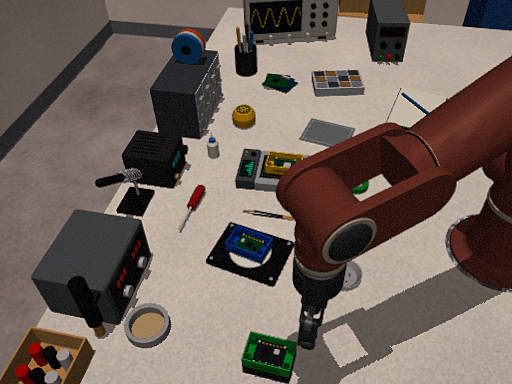

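```bash
python3 - <<'E'
from ana import *
p,d,m=load('pics/wrist_k8.npz'); c=big(mask(p,'green'),(257,95))
for z in(.032,.058,.064): print(z,rect(onplane(m,c,z)))
o,w=rays(m,[(257,95)]); 
print('rim depth->z:',[ (o+rays(m,[uv])[1][0]*d[uv[1],uv[0]])[2].round(4) for uv in((257,43),(222,95),(292,95),(257,151),(150,100))])
E
```

```text
0.032 (array([0.46184146, 0.3831817 ]), (97.11177825927734, 63.49306106567383), np.float64(-3.0127105712890376))
0.058 (array([0.46175055, 0.38320761]), (88.44437408447266, 57.82619094848633), np.float64(-3.0127182006836115))
0.064 (array([0.46172968, 0.38321362]), (86.4442138671875, 56.51844787597656), np.float64(-3.0126800537109455))
rim depth->z: [np.float64(0.05), np.float64(0.0562), np.float64(0.0562), np.float64(0.055), np.float64(-0.0018)]
```

```bash
python3 -m crank '[[[0.015,-0.035,0.015,-2],[0.03,-0.07,0.03,-4],[0.045,-0.105,0.045,-6],[0.06,-0.14,0.06,-8],[0.074,-0.175,0.07,-10]]]'
python3 -m crank '[[[0.014,-0.035,0,0],[0.026,-0.07,0,0],[0.026,-0.072,0,0],[0.026,-0.072,0,0],[0.026,-0.072,0,0]]]'
python3 -m crank '[[[0,0,0,0],[0,0,0,0],[0,0,0,0],[0,0,0,0]]]'
python3 look.py b1 wrist
```

```text
t: 12.42
tool_pos: [0.4626, 0.2088, 0.2487]
tool_rot: [-2.098, 0.245, 2.1]
contact_force: [1.2, 0.3, 0.5]
opening: 0.0852
t: 12.83
tool_pos: [0.4874, 0.1387, 0.2473]
tool_rot: [-2.096, 0.243, 2.102]
contact_force: [-0.2, 0.8, 0.4]
opening: 0.0852
t: 13.17
tool_pos: [0.4872, 0.1399, 0.2486]
tool_rot: [-2.101, 0.24, 2.101]
contact_force: [0.7, 0.3, 0.3]
opening: 0.0854
13.2167 [0.48729964 0.139723   0.24876383] [-2.25823665e-01 -9.74168193e-01 -6.99044659e-05] [-0.19195854  0.25782541 -0.5098928 ]
```

View pics/wrist_b1.png

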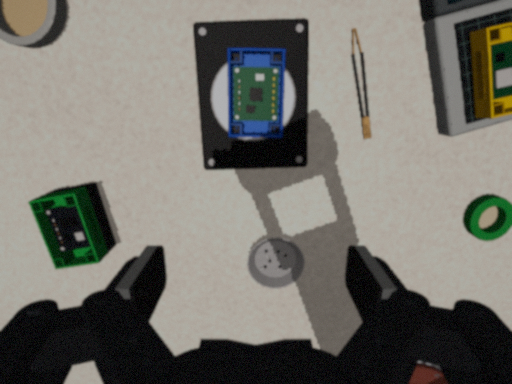

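```bash
cat > stg.py <<'E'
from ana import *; import sys
f,s=sys.argv[1],(float(sys.argv[2]),float(sys.argv[3]))
p,d,m=load(f'pics/wrist_{f}.npz')
c=big(mask(p,sys.argv[4]),s); zr=float(sys.argv[5])
print(sys.argv[4],rect(onplane(m,c,zr)),c.min(0),c.max(0))
if len(sys.argv)>6:
    g=p.max(2); 
    mk=((g<70)*255).astype(np.uint8); mk[180:]=0
    cs,_=cv2.findContours(cv2.morphologyEx(mk,cv2.MORPH_CLOSE,np.ones((9,9))),cv2.RETR_EXTERNAL,cv2.CHAIN_APPROX_NONE)
    b=max(cs,key=cv2.contourArea)[:,0]; print('plate',rect(onplane(m,b,.015)),b.min(0),b.max(0))
E
python3 stg.py b1 255 95 blue .047 1
python3 - <<'E'
from ana import *
p,d,m=load('pics/wrist_b1.npz')
o=m['xyz']
for uv in((231,95),(283,95),(257,50),(257,135),(215,40),(300,150),(350,60)):
    print(uv,(o+rays(m,[uv])[1][0]*d[uv[1],uv[0]]).round(4))
# white disc
h=cv2.cvtColor(p,cv2.COLOR_RGB2GRAY)
E
```

```text
blue (array([0.56336285, 0.12317014]), (92.55802917480469, 61.697635650634766), np.float64(-13.693786621093754)) [226  47] [286 137]
plate (array([0.55890698, 0.12681052]), (166.3260498046875, 126.94364166259766), np.float64(-11.188781738281248)) [194  19] [307 168]
(231, 95) [0.5682 0.15   0.0321]
(283, 95) [0.5553 0.0949 0.0455]
(257, 50) [0.6052 0.1119 0.0457]
(257, 135) [0.5202 0.1315 0.0459]
(215, 40) [0.6305 0.1542 0.0133]
(300, 150) [0.4869 0.085  0.0129]
(350, 60) [ 0.5766  0.0051 -0.0017]
```

```bash
python3 -m crank '[[[0.02,-0.005,-0.03,-0.6],[0.045,-0.01,-0.06,-0.6],[0.065,-0.015,-0.09,-0.6],[0.0759,-0.0175,-0.1,-0.6],[0.0759,-0.0175,-0.1,-0.6]]]'
python3 -m crank '[[[0,0,0,0],[0,0,0,0],[0,0,0,0],[0,0,0,0]]]'
python3 look.py b2 wrist
```

```text
t: 13.63
tool_pos: [0.5624, 0.121, 0.1443]
tool_rot: [-2.088, 0.254, 2.102]
contact_force: [-0.8, -0.1, 0.1]
opening: 0.085
t: 13.97
tool_pos: [0.5638, 0.1219, 0.1507]
tool_rot: [-2.097, 0.251, 2.091]
contact_force: [-0.6, -0.2, 0.9]
opening: 0.0856
14.0167 [0.5637193  0.12182892 0.15040507] [-2.36857679e-01 -9.71543977e-01 -8.60983801e-04] [ 0.28654617  0.1408755  -1.24946937]
```

View pics/wrist_b2.png

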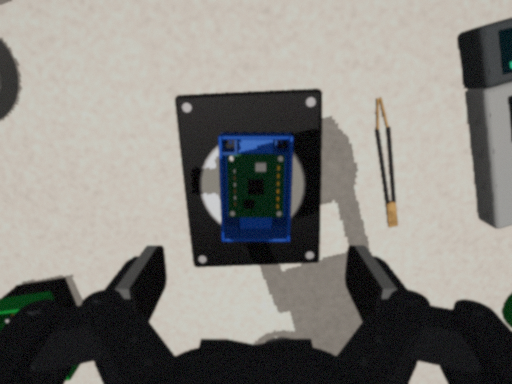

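```bash
python3 - <<'E'
from ana import *
a=load('pics/wrist_b1.npz')[2];b=load('pics/wrist_b2.npz')[2]
S=[((203,31),(187,107)),((300,27),(310,102)),((301,159),(309,255)),((211,162),(202,259))]
T=np.array([tri([a,b],s) for s in S]); print(T.round(4),T.mean(0)); 
e=T[0]-T[3]; print(np.degrees(np.arctan2(e[1],e[0]))); e=T[1]-T[2]; print(np.degrees(np.arctan2(e[1],e[0])))
print('rim',tri([a,b],[(255.5,137.5),(255.5,242.5)]))
E
python3 stg.py b2 256 185 blue .047
```

```text
[[0.6427 0.165  0.0138]
 [0.6216 0.0602 0.0173]
 [0.476  0.0874 0.0137]
 [0.497  0.1951 0.013 ]] [0.55933972 0.12693483 0.01447294]
-11.667730108779608
-10.602517523004794
rim [0.51801475 0.13390394 0.04622525]
blue (array([0.56456482, 0.12282373]), (95.65373229980469, 61.10255813598633), np.float64(-14.018074035644513)) [217 132] [294 243]
```

```bash
python3 -m crank '[[[0,0,-0.04,0],[0,0,-0.08,0],[0,0,-0.105,0],[0,0,-0.12,0],[0,0,-0.128,0]]]'
python3 -m crank '[[[0,0,-0.0025,0],[0,0,-0.0025,0],[0,0,-0.0025,0],[0,0,-0.0025,0]]]'
python3 look.py b3 wrist
```

```text
t: 14.43
tool_pos: [0.5614, 0.1214, 0.0183]
tool_rot: [-2.091, 0.253, 2.099]
contact_force: [0.1, 0.2, 0.1]
opening: 0.0851
t: 14.77
tool_pos: [0.565, 0.1216, 0.0203]
tool_rot: [-2.098, 0.251, 2.09]
contact_force: [0.2, 0.5, -0.2]
opening: 0.0854
14.8167 [0.56479818 0.12159457 0.02012959] [-0.23736226 -0.97142067 -0.00101634] [ 0.05024756 -0.27066841  0.1352554 ]
```

View pics/wrist_b3.png

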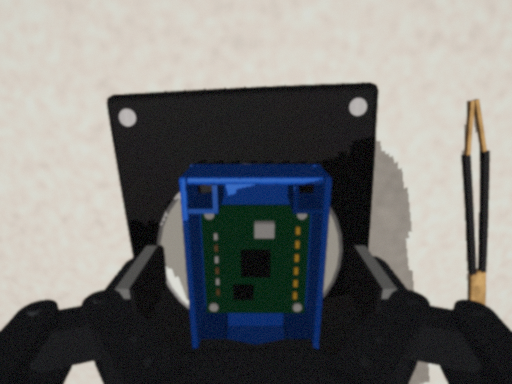

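```bash
python3 -m crank '[[[0,0,0,0],[0,0,0,0],[0,0,0,0],[0,0,0,0],[0,0,0,0]]]' 0 50
python3 -m crank '[[[0,0,0,0],[0,0,0,0],[0,0,0,0]]]'
python3 -m crank '[[[0,0,0.01,0],[0,0,0.03,0],[0,0,0.06,0],[0,0,0.095,0],[0,0,0.13,0]]]'
python3 -m crank '[[[0,0,0.02,0],[0,-0.02,0.035,0],[0,-0.055,0.04,0],[-0.005,-0.09,0.04,0],[-0.015,-0.13,0.04,0]]]'
python3 -m crank '[[[-0.015,-0.035,0,0],[-0.03,-0.07,0,0],[-0.05,-0.105,0,0],[-0.07,-0.14,0,0],[-0.09,-0.17,0,0]]]'
python3 -m crank '[[[-0.02,-0.03,0,0],[-0.045,-0.05,0,0],[-0.07,-0.06,0,0],[-0.088,-0.06,0,0],[-0.088,-0.06,0,0]]]'
python3 -m crank '[[[0,0,0,0],[0,0,0,0],[0,0,0,0],[0,0,0,0]]]'
python3 look.py m1 wrist
```

```text
t: 15.23
tool_pos: [0.5643, 0.1214, 0.0192]
tool_rot: [-2.096, 0.252, 2.092]
contact_force: [-0.3, -1.0, 5.6]
opening: 0.059
t: 15.48
tool_pos: [0.5643, 0.1214, 0.0192]
tool_rot: [-2.096, 0.252, 2.092]
contact_force: [-0.3, -1.7, 5.9]
opening: 0.0594
t: 15.9
tool_pos: [0.5615, 0.1215, 0.1478]
tool_rot: [-2.09, 0.253, 2.099]
contact_force: [1.0, 0.3, -1.6]
opening: 0.0591
t: 16.32
tool_pos: [0.5482, -0.0088, 0.1885]
tool_rot: [-2.095, 0.249, 2.095]
contact_force: [0.5, -0.1, -2.5]
opening: 0.059
t: 16.73
tool_pos: [0.4565, -0.1797, 0.1873]
tool_rot: [-2.092, 0.252, 2.095]
contact_force: [-0.4, -0.3, -2.4]
opening: 0.0589
t: 17.15
tool_pos: [0.3674, -0.2383, 0.1869]
tool_rot: [-2.089, 0.254, 2.095]
contact_force: [-0.4, 0.1, -2.6]
opening: 0.059
t: 17.48
tool_pos: [0.371, -0.2381, 0.1881]
tool_rot: [-2.094, 0.25, 2.095]
contact_force: [0.8, -0.0, -2.9]
opening: 0.059
17.5333 [ 0.37095126 -0.23816038  0.18815149] [-2.36159418e-01 -9.71714277e-01 -3.06111598e-04] [ 0.10495009 -0.21722859 -1.96310779]
```

View pics/wrist_m1.png

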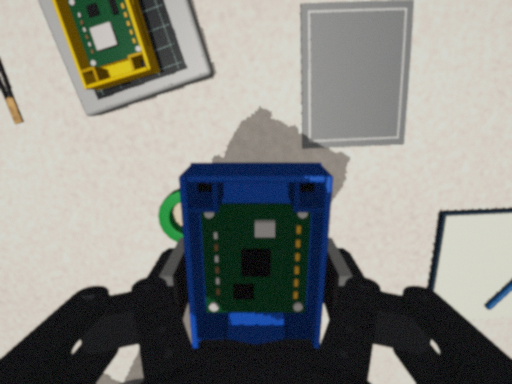

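```bash
python3 - <<'E'
from ana import *
m=load('pics/wrist_m1.npz')[2]
# inner outline corners + outer
print(onplane(m,[(301,3),(414,0),(405,144),(303,147)],.003).round(4),onplane(m,[(301,3),(414,0),(405,144),(303,147)],.003).mean(0))
print(onplane(m,[(308,9),(408,6),(399,136),(310,138)],.003).mean(0))
g=load('pics/wrist_g3.npz')[2]; q=load('pics/wrist_g2.npz')[2]
print(tri([q,m],[(304,8),(414,0)]),tri([q,m],[(191,22),(301,3)]),tri([q,m],[(315,150),(405,144)]))
E
```

```text
[[ 0.5173 -0.3169  0.003 ]
 [ 0.4965 -0.4235  0.003 ]
 [ 0.3601 -0.3985  0.003 ]
 [ 0.3822 -0.2915  0.003 ]] [ 0.43901301 -0.3576089   0.003     ]
[ 0.4407357  -0.35824439  0.003     ]
[ 0.49534414 -0.4219504   0.00567961] [ 0.51785755 -0.31769936 -0.00140429] [ 0.36255684 -0.39682699  0.00694391]
```

```bash
python3 -m crank '[[[0.015,-0.03,0,0],[0.035,-0.065,0,0],[0.055,-0.1,-0.01,0],[0.068,-0.12,-0.03,0],[0.068,-0.12,-0.06,0]]]'
python3 -m crank '[[[0,0,-0.035,0],[0,0,-0.07,0],[0,0,-0.095,0],[0,0,-0.108,0],[0,0,-0.112,0]]]'
python3 -m crank '[[[0,0,-0.002,0],[0,0,-0.003,0],[0,0,-0.003,0],[0,0,-0.003,0]]]'
```

```text
t: 17.95
tool_pos: [0.4426, -0.364, 0.1312]
tool_rot: [-2.104, 0.26, 2.089]
contact_force: [-0.9, -0.2, -2.2]
opening: 0.0594
t: 18.37
tool_pos: [0.4372, -0.3566, 0.0128]
tool_rot: [-2.088, 0.247, 2.098]
contact_force: [0.6, -0.1, -2.0]
opening: 0.059
t: 18.7
tool_pos: [0.4396, -0.3597, 0.0154]
tool_rot: [-2.098, 0.255, 2.092]
contact_force: [-1.1, -0.5, -2.0]
opening: 0.0589
```

```bash
python3 -m crank '[[[0,0,-0.002,0],[0,0,-0.004,0],[0,0,-0.005,0],[0,0,-0.005,0],[0,0,-0.005,0]]]'
python3 -m crank '[[[0,0,-0.001,0],[0,0,-0.002,0],[0,0,-0.002,0],[0,0,-0.002,0],[0,0,-0.002,0]]]'
```

```text
t: 19.12
tool_pos: [0.4383, -0.3584, 0.0081]
tool_rot: [-2.094, 0.252, 2.094]
contact_force: [-0.8, 0.3, -2.4]
opening: 0.059
t: 19.53
tool_pos: [0.4386, -0.3587, 0.0072]
tool_rot: [-2.094, 0.252, 2.094]
contact_force: [-2.5, 3.2, 5.3]
opening: 0.0594
```

Touchdown at the expected height. I'll release and go over to the scanner.

```bash
python3 -m crank '[[[0,0,0,0],[0,0,0,0],[0,0,0,0],[0,0,0,0],[0,0,0,0]]]' 1
python3 -m crank '[[[0,0,0.01,0],[0,0,0.03,0],[0,0,0.07,0],[0,0,0.11,0],[0,0.02,0.15,0]]]'
python3 -m crank '[[[0,0.03,0.03,3],[0,0.065,0.06,6],[0.005,0.1,0.08,9],[0.01,0.14,0.09,12],[0.015,0.18,0.09,15]]]'
python3 -m crank '[[[0,0.01,0,0],[0,0.01,0,0],[0,0.01,0,0],[0,0.01,0,0],[0,0.01,0,0]]]'
python3 look.py y1 wrist side
```

```text
t: 19.95
tool_pos: [0.4384, -0.3586, 0.0062]
tool_rot: [-2.094, 0.252, 2.094]
contact_force: [-0.4, 0.2, 0.1]
opening: 0.0857
t: 20.37
tool_pos: [0.4384, -0.3418, 0.1565]
tool_rot: [-2.095, 0.257, 2.092]
contact_force: [0.5, -0.3, 0.5]
opening: 0.0857
t: 20.78
tool_pos: [0.4544, -0.1616, 0.2485]
tool_rot: [2.216, 0.021, -2.2]
contact_force: [1.1, -1.1, -0.4]
opening: 0.0848
t: 21.2
tool_pos: [0.4528, -0.1533, 0.2431]
tool_rot: [2.21, 0.022, -2.212]
contact_force: [-0.1, 0.0, -0.5]
opening: 0.0851
21.3 [ 0.4528703  -0.15325075  0.24305074] [ 2.00682150e-02 -9.99798574e-01 -2.77825529e-04] [ 0.66638788 -0.02606473 -0.45007457]
```

View pics/wrist_y1.png

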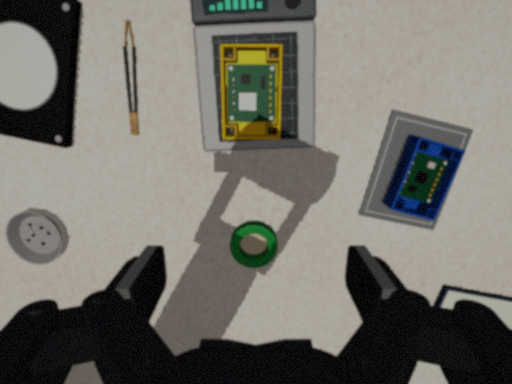

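View pics/side_y1.png

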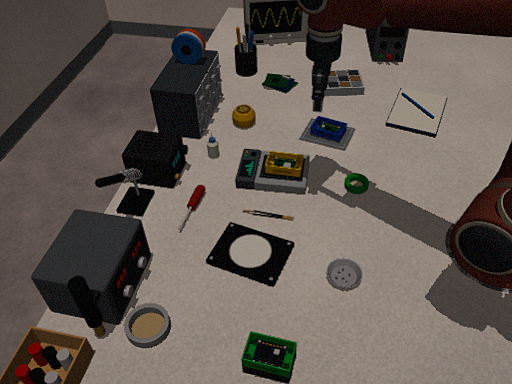

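```bash
cat > scn.py <<'E'
from ana import *; import sys
f=sys.argv[1]; x0,y0,x1,y1=map(int,sys.argv[2:6]); th=int(sys.argv[6])
p,d,m=load(f'pics/wrist_{f}.npz')
my=mask(p,'yellow'); c=big(my,((x0+x1)/2,(y0+y1)/2)); print('yellow',rect(onplane(m,c,.064)),c.min(0),c.max(0))
g=p.max(2); mk=((g<th)*255).astype(np.uint8)
z=np.zeros_like(mk); z[y0:y1,x0:x1]=(mk|my)[y0:y1,x0:x1]
z=cv2.morphologyEx(cv2.morphologyEx(z,cv2.MORPH_CLOSE,np.ones((9,9))),cv2.MORPH_OPEN,np.ones((5,5)))
cs,_=cv2.findContours(z,cv2.RETR_EXTERNAL,cv2.CHAIN_APPROX_NONE); b=max(cs,key=cv2.contourArea)[:,0]
print('plate',rect(onplane(m,b,.032)),b.min(0),b.max(0), cv2.boxPoints(cv2.minAreaRect(b)).round(1).tolist())
v=p.copy(); cv2.drawContours(v,[b.reshape(-1,1,2)],-1,(255,0,0),1); cv2.imwrite(f'pics/scn_{f}.png',cv2.resize(v[:,:,::-1][0:190,150:350],None,fx=3,fy=3))
o=m['xyz']
for uv in((222,95),(282,95),(252,46),(252,138),(208,95),(306,95),(292,120)): print(uv,(o+rays(m,[uv])[1][0]*d[uv[1],uv[0]]).round(4))
E
python3 scn.py y1 204 27 308 148 110
```

```text
yellow (array([ 0.53134851, -0.1460759 ]), (91.77156066894531, 61.355262756347656), np.float64(0.9153870940208452)) [220  43] [283 139]
plate (array([ 0.5315144 , -0.15690077]), (121.79366302490234, 100.336181640625), np.float64(3.375931501388554)) [212  32] [307 147] [[211.1999969482422, 35.099998474121094], [299.0, 29.0], [307.29998779296875, 147.0], [219.5, 153.10000610351562]]
(222, 95) [ 0.5286 -0.1173  0.0635]
(282, 95) [ 0.5301 -0.1797  0.0302]
(252, 46) [ 0.5747 -0.1464  0.0619]
(252, 138) [ 0.4864 -0.1479  0.0621]
(208, 95) [ 0.5285 -0.0983  0.0292]
(306, 95) [ 0.5307 -0.206   0.0308]
(292, 120) [ 0.5034 -0.192   0.0306]
```

View pics/scn_y1.png

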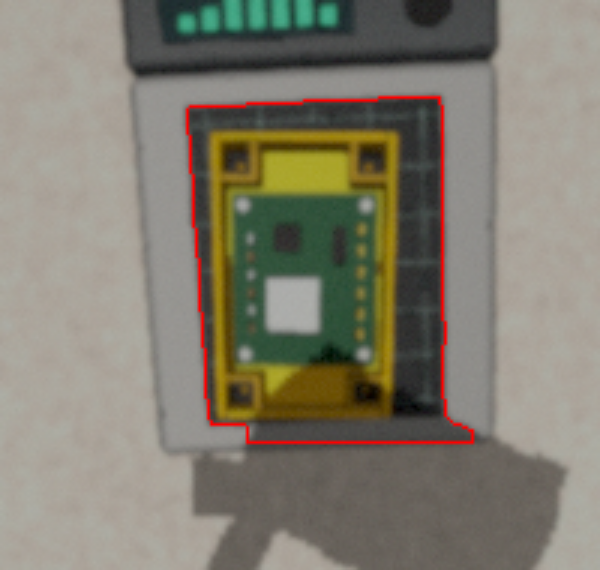

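```bash
python3 -m crank '[[[0.02,0.002,-0.02,0],[0.045,0.004,-0.05,0],[0.065,0.006,-0.075,0],[0.0784,0.0063,-0.083,0],[0.0784,0.0063,-0.083,0]]]'
python3 -m crank '[[[0,0,0,0],[0,0,0,0],[0,0,0,0],[0,0,0,0]]]'
python3 look.py y2 wrist
python3 - <<'E'
from ana import *
m=load('pics/wrist_y1.npz')[2]
T=onplane(m,[(212.7,35.5),(296.7,32.5),(297.7,138.5),(220,141)],.032);print(T.round(4),T.mean(0))
for a,b in((3,0),(2,1)): e=T[b]-T[a]; print(np.degrees(np.arctan2(e[1],e[0])),np.linalg.norm(e))
E
```

```text
t: 21.72
tool_pos: [0.531, -0.1458, 0.1564]
tool_rot: [2.205, 0.027, -2.218]
contact_force: [-1.4, 0.6, -0.4]
opening: 0.0853
t: 22.05
tool_pos: [0.5316, -0.1464, 0.1619]
tool_rot: [2.213, 0.023, -2.208]
contact_force: [-0.3, -0.3, 0.7]
opening: 0.0858
22.1 [ 0.53163832 -0.14629258  0.16180859] [ 2.16091266e-02 -9.99766006e-01  9.89184956e-04] [ 0.1152623   0.13539733 -0.17310542]
[[ 0.5887 -0.1047  0.032 ]
 [ 0.5934 -0.1923  0.032 ]
 [ 0.4831 -0.1994  0.032 ]
 [ 0.4785 -0.1113  0.032 ]] [ 0.53592297 -0.15191843  0.032     ]
3.4195457141130365 0.11045845459073793
3.689621100569328 0.1105037713237622
```

View pics/wrist_y2.png

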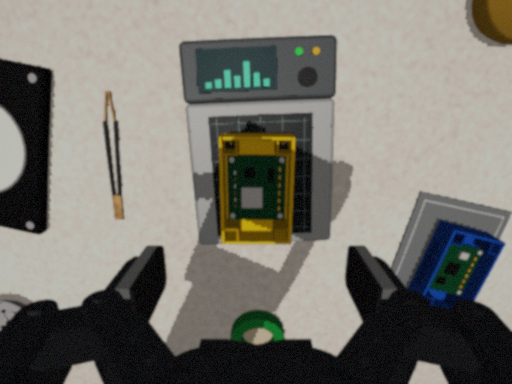

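```bash
python3 - <<'E'
from ana import *
a=load('pics/wrist_y1.npz')[2];b=load('pics/wrist_y2.npz')[2]
for s in(((212.7,35.5),(210,115.5)),((296.7,32.5),(312,113.5)),((252,139.8),(256,243.8))): print(tri([a,b],s).round(4))
E
python3 scn.py y2 205 105 315 245 60 | head -1
python3 -m crank '[[[0,-0.0006,-0.04,0],[0,-0.0006,-0.07,0],[0,-0.0006,-0.095,0],[0,-0.0006,-0.11,0],[0,-0.0006,-0.12,0]]]'
python3 -m crank '[[[0,0,-0.0045,0],[0,0,-0.0045,0],[0,0,-0.0045,0],[0,0,-0.0045,0],[0,0,-0.0045,0]]]'
python3 look.py y3 wrist
```

```text
[ 0.5901 -0.1039  0.0243]
[ 0.5939 -0.1927  0.0294]
[ 0.4841 -0.1474  0.0591]
yellow (array([ 0.53351508, -0.14603696]), (93.3311767578125, 60.278846740722656), np.float64(0.5135616660118048)) [218 133] [296 243]
t: 22.52
tool_pos: [0.5301, -0.146, 0.0385]
tool_rot: [2.208, 0.025, -2.214]
contact_force: [-0.4, 0.1, 0.6]
opening: 0.0851
t: 22.93
tool_pos: [0.5327, -0.1469, 0.0376]
tool_rot: [2.213, 0.023, -2.207]
contact_force: [-0.4, 0.1, 1.1]
opening: 0.0855
22.9833 [ 0.53244037 -0.1468095   0.03732193] [ 0.0221713  -0.99975368  0.00101059] [ 0.05041339 -0.00790178 -0.0467085 ]
```

View pics/wrist_y3.png

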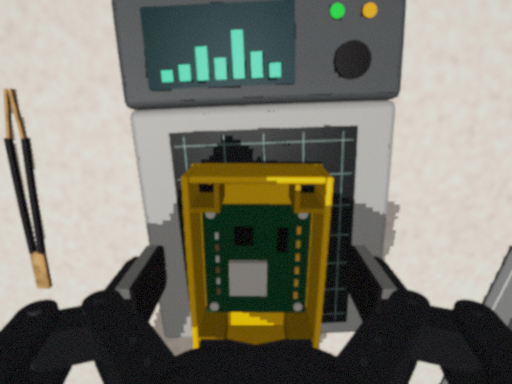

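```bash
python3 -m crank '[[[0,0,0,0],[0,0,0,0],[0,0,0,0],[0,0,0,0],[0,0,0,0]]]' 0 50
python3 -m crank '[[[0,0,0,0],[0,0,0,0],[0,0,0,0]]]'
python3 -m crank '[[[0,0,0.01,0],[0,0,0.03,0],[0,0,0.06,0],[0,0,0.095,0],[0,0,0.12,0]]]'
python3 -m crank '[[[0,0.015,0.01,0],[0,0.045,0.01,-2],[0,0.08,0.01,-4],[0.007,0.12,0.01,-7],[0.015,0.16,0.01,-10]]]'
python3 -m crank '[[[0.004,0.035,0,-2.4],[0.008,0.07,0,-2.4],[0.0116,0.1,0,-2.4],[0.0116,0.113,0,-2.4],[0.0116,0.113,0,-2.4]]]'
python3 -m crank '[[[0,0,0,0],[0,0,0,0],[0,0,0,0],[0,0,0,0],[0,0,0,0]]]'
python3 look.py s1 wrist
```

```text
t: 23.4
tool_pos: [0.5321, -0.1465, 0.0366]
tool_rot: [2.212, 0.024, -2.209]
contact_force: [0.3, 1.0, 3.7]
opening: 0.059
t: 23.65
tool_pos: [0.5321, -0.1465, 0.0366]
tool_rot: [2.211, 0.024, -2.209]
contact_force: [-0.2, 1.5, 6.0]
opening: 0.0592
t: 24.07
tool_pos: [0.5313, -0.1466, 0.1579]
tool_rot: [2.21, 0.024, -2.21]
contact_force: [0.6, 0.0, -1.1]
opening: 0.0591
t: 24.48
tool_pos: [0.5455, 0.0146, 0.1654]
tool_rot: [-2.139, 0.168, 2.142]
contact_force: [0.3, -0.9, -2.0]
opening: 0.0592
t: 24.9
tool_pos: [0.5572, 0.1288, 0.1652]
tool_rot: [-2.12, 0.203, 2.123]
contact_force: [0.3, -0.8, -1.7]
opening: 0.059
t: 25.32
tool_pos: [0.5582, 0.1255, 0.166]
tool_rot: [-2.119, 0.208, 2.119]
contact_force: [0.5, 0.2, -1.5]
opening: 0.059
25.3667 [0.55819248 0.12565892 0.16598304] [-1.94496488e-01 -9.80903211e-01  7.84064976e-05] [-0.53498738 -0.30840386 -2.1910325 ]
```

View pics/wrist_s1.png

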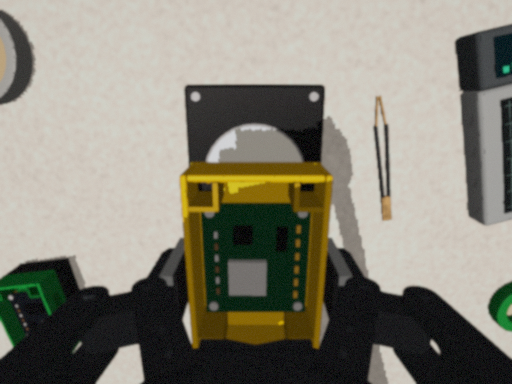

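```bash
python3 -m crank '[[[0.0009,0,-0.03,0],[0.0009,0,-0.07,0],[0.0009,0,-0.1,0],[0.0009,0,-0.12,0],[0.0009,0,-0.133,0]]]'
python3 -m crank '[[[0,0,-0.003,0],[0,0,-0.006,0],[0,0,-0.006,0],[0,0,-0.006,0],[0,0,-0.006,0]]]'
python3 -m crank '[[[0,0,-0.002,0],[0,0,-0.004,0],[0,0,-0.005,0],[0,0,-0.005,0],[0,0,-0.005,0]]]'
```

```text
t: 25.78
tool_pos: [0.5569, 0.1259, 0.0296]
tool_rot: [-2.114, 0.208, 2.125]
contact_force: [-0.4, -0.7, -1.4]
opening: 0.059
t: 26.2
tool_pos: [0.5605, 0.1267, 0.0289]
tool_rot: [-2.123, 0.206, 2.116]
contact_force: [0.5, 0.1, -1.3]
opening: 0.059
t: 26.62
tool_pos: [0.5589, 0.1265, 0.0218]
tool_rot: [-2.119, 0.207, 2.12]
contact_force: [-0.4, -0.2, -0.6]
opening: 0.0589
```

```bash
python3 -m crank '[[[0,0,-0.001,0],[0,0,-0.002,0],[0,0,-0.002,0],[0,0,-0.002,0],[0,0,-0.002,0]]]'
python3 -m crank '[[[0,0,-0.001,0],[0,0,-0.001,0],[0,0,-0.001,0],[0,0,-0.001,0]]]'
```

```text
t: 27.03
tool_pos: [0.559, 0.1265, 0.02]
tool_rot: [-2.119, 0.207, 2.119]
contact_force: [1.0, 0.1, -1.6]
opening: 0.0591
t: 27.37
tool_pos: [0.5592, 0.1266, 0.0196]
tool_rot: [-2.119, 0.207, 2.119]
contact_force: [-3.2, -1.3, 5.1]
opening: 0.0593
```

```bash
python3 -m crank '[[[0,0,0,0],[0,0,0,0],[0,0,0,0],[0,0,0,0],[0,0,0,0]]]' 1
python3 -m crank '[[[0,0,0.01,0],[0,0,0.04,0],[0,0,0.08,0],[-0.01,0.002,0.12,0],[-0.035,0.007,0.15,0]]]'
python3 -m crank '[[[-0.037,0.007,0.04,0],[-0.037,0.007,0.06,0],[-0.037,0.007,0.06,0],[-0.037,0.007,0.06,0],[-0.037,0.007,0.06,0]]]'
python3 look.py s2 wrist
python3 stg.py s2 255 95 yellow .047 1
```

```text
t: 27.78
tool_pos: [0.559, 0.1265, 0.0188]
tool_rot: [-2.119, 0.207, 2.119]
contact_force: [-0.5, -1.0, -0.3]
opening: 0.0857
t: 28.2
tool_pos: [0.5266, 0.1332, 0.1739]
tool_rot: [-2.125, 0.207, 2.112]
contact_force: [0.7, 0.3, 1.4]
opening: 0.085
t: 28.62
tool_pos: [0.487, 0.1405, 0.2291]
tool_rot: [-2.12, 0.206, 2.119]
contact_force: [-0.3, 0.2, -0.6]
opening: 0.0852
28.6667 [0.48664125 0.14037998 0.22790508] [-1.93280517e-01 -9.81143342e-01  6.19525327e-04] [ 0.16902164 -0.55323238 -0.00785929]
yellow (array([0.55822687, 0.12762822]), (92.41423034667969, 61.3243293762207), np.float64(-11.168212890625)) [224  50] [287 145]
plate (array([0.55934973, 0.12680136]), (165.6179656982422, 127.00147247314453), np.float64(-11.150985717773404)) [196  16] [315 171]
```

View pics/wrist_s2.png

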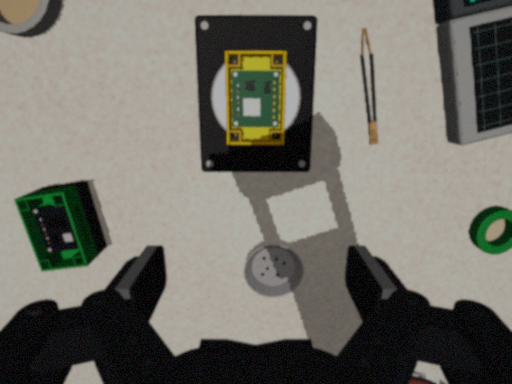

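```bash
python3 -m crank '[[[-0.003,-0.03,0,0],[-0.006,-0.07,0,0],[-0.01,-0.11,0,-1],[-0.014,-0.15,0,-2],[-0.018,-0.19,0,-2.5]]]'
python3 -m crank '[[[-0.004,-0.04,0,0],[-0.008,-0.08,0,0],[-0.012,-0.12,0,0],[-0.016,-0.16,0,0],[-0.02,-0.2,0,0]]]'
python3 -m crank '[[[-0.004,-0.04,-0.02,0],[-0.008,-0.08,-0.04,0],[-0.01,-0.105,-0.06,0],[-0.01,-0.109,-0.08,0],[-0.01,-0.109,-0.1,0]]]'
python3 -m crank '[[[0,0,0,0],[0,0,0,0],[0,0,0,0],[0,0,0,0],[0,0,0,0]]]'
python3 look.py c1 wrist
python3 stg.py c1 256 190 blue .035
```

```text
t: 29.08
tool_pos: [0.4679, -0.051, 0.2268]
tool_rot: [-2.091, 0.25, 2.098]
contact_force: [1.2, -0.5, -0.3]
opening: 0.0854
t: 29.5
tool_pos: [0.4478, -0.2513, 0.2267]
tool_rot: [-2.091, 0.249, 2.097]
contact_force: [0.9, -0.2, -0.0]
opening: 0.0855
t: 29.92
tool_pos: [0.4374, -0.3601, 0.1253]
tool_rot: [-2.088, 0.251, 2.095]
contact_force: [-0.1, 0.1, 0.5]
opening: 0.0854
t: 30.33
tool_pos: [0.4399, -0.3588, 0.1307]
tool_rot: [-2.099, 0.252, 2.094]
contact_force: [0.2, 0.8, -0.4]
opening: 0.0853
30.3833 [ 0.43982076 -0.35878121  0.13061241] [-0.23507301 -0.97197653  0.00151905] [-0.44857407  0.42832103 -0.18733286]
blue (array([ 0.44022974, -0.35815918]), (93.12532043457031, 59.407108306884766), np.float64(-13.849098205566372)) [218 135] [294 246]
```

View pics/wrist_c1.png

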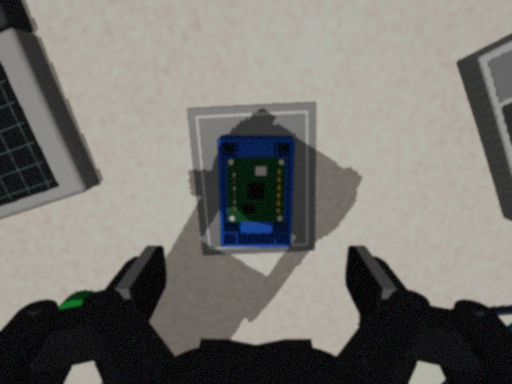

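Blue sits centred between the fingers, at (256,190), on the mat. Descend and grip.

```bash
python3 -m crank '[[[0,0,-0.04,0],[0,0,-0.075,0],[0,0,-0.1,0],[0,0,-0.115,0],[0,0,-0.12,0]]]'
python3 -m crank '[[[0,0,-0.002,0],[0,0,-0.003,0],[0,0,-0.003,0],[0,0,-0.003,0],[0,0,-0.003,0]]]'
python3 -m crank '[[[0,0,0,0],[0,0,0,0],[0,0,0,0],[0,0,0,0],[0,0,0,0]]]' 0 50
python3 -m crank '[[[0,0,0,0],[0,0,0,0],[0,0,0,0]]]'
```

```text
t: 30.8
tool_pos: [0.4377, -0.3567, 0.0063]
tool_rot: [-2.09, 0.247, 2.098]
contact_force: [-0.2, 1.2, -0.4]
opening: 0.0858
t: 31.22
tool_pos: [0.4398, -0.3593, 0.0075]
tool_rot: [-2.098, 0.252, 2.094]
contact_force: [0.8, -0.0, 1.0]
opening: 0.0853
t: 31.63
tool_pos: [0.4396, -0.3588, 0.0067]
tool_rot: [-2.097, 0.251, 2.094]
contact_force: [0.8, 0.6, 4.6]
opening: 0.0591
t: 31.88
tool_pos: [0.4396, -0.3588, 0.0067]
tool_rot: [-2.097, 0.251, 2.094]
contact_force: [0.5, 1.3, 5.3]
opening: 0.0592
```

```bash
python3 -m crank '[[[0,0,0.01,0],[0,0,0.03,0],[0,0,0.06,0],[0,0,0.095,0],[0,0,0.13,0]]]'
python3 -m crank '[[[0.003,0.01,0.02,3],[0.015,0.035,0.03,7],[0.03,0.067,0.03,12],[0.045,0.1,0.03,17.1],[0.06,0.13,0.03,17.1]]]'
python3 -m crank '[[[0.015,0.035,0,0],[0.03,0.065,0,0],[0.0363,0.0759,0,0],[0.0363,0.0759,0,0],[0.0363,0.0759,0,0]]]'
python3 -m crank '[[[0,0,0,0],[0,0,0,0],[0,0,0,0],[0,0,0,0],[0,0,0,0]]]'
python3 look.py e1 wrist
```

```text
t: 32.3
tool_pos: [0.4376, -0.3573, 0.1355]
tool_rot: [-2.09, 0.248, 2.098]
contact_force: [1.4, 0.3, -1.8]
opening: 0.0593
t: 32.72
tool_pos: [0.4985, -0.2267, 0.1655]
tool_rot: [2.188, 0.069, -2.191]
contact_force: [1.3, 0.0, -2.1]
opening: 0.0591
t: 33.13
tool_pos: [0.5347, -0.1523, 0.1652]
tool_rot: [2.188, 0.068, -2.192]
contact_force: [-0.8, -0.5, -2.0]
opening: 0.0591
t: 33.55
tool_pos: [0.5351, -0.1533, 0.166]
tool_rot: [2.191, 0.065, -2.191]
contact_force: [-0.9, -1.0, -1.5]
opening: 0.0587
33.6 [ 0.53514945 -0.15311497  0.16598783] [ 5.95280026e-02 -9.98226633e-01  7.41324800e-05] [ 0.19696108 -0.5036422  -1.63742731]
```

View pics/wrist_e1.png

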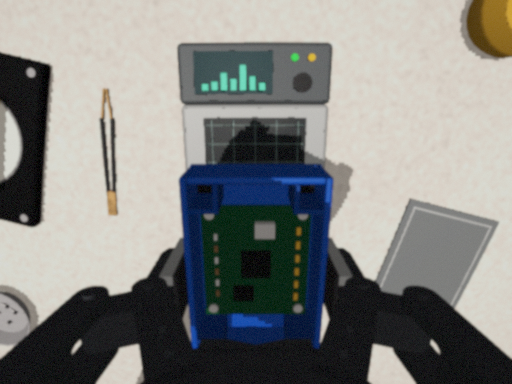

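```bash
python3 -m crank '[[[0.0007,0,-0.03,0],[0.0007,0,-0.065,0],[0.0007,0,-0.095,0],[0.0007,0,-0.112,0],[0.0007,0,-0.12,0]]]'
python3 -m crank '[[[0,0,-0.002,0],[0,0,-0.004,0],[0,0,-0.005,0],[0,0,-0.005,0],[0,0,-0.005,0]]]'
python3 -m crank '[[[0,0,-0.001,0],[0,0,-0.002,0],[0,0,-0.003,0],[0,0,-0.003,0],[0,0,-0.003,0]]]'
```

```text
t: 34.02
tool_pos: [0.5335, -0.1517, 0.0422]
tool_rot: [2.186, 0.069, -2.198]
contact_force: [0.4, 0.7, -2.5]
opening: 0.0589
t: 34.43
tool_pos: [0.5371, -0.153, 0.0426]
tool_rot: [2.193, 0.065, -2.187]
contact_force: [0.3, -0.4, -1.8]
opening: 0.059
t: 34.85
tool_pos: [0.5359, -0.1525, 0.0378]
tool_rot: [2.19, 0.066, -2.191]
contact_force: [0.7, -0.1, -2.1]
opening: 0.0594
```

```bash
python3 -m crank '[[[0,0,-0.001,0],[0,0,-0.0015,0],[0,0,-0.0015,0],[0,0,-0.0015,0],[0,0,-0.0015,0]]]'
python3 -m crank '[[[0,0,-0.001,0],[0,0,-0.001,0],[0,0,-0.001,0],[0,0,-0.001,0]]]'
```

```text
t: 35.27
tool_pos: [0.536, -0.1525, 0.0364]
tool_rot: [2.191, 0.066, -2.191]
contact_force: [0.3, -0.1, -3.5]
opening: 0.0594
t: 35.6
tool_pos: [0.5363, -0.1526, 0.0358]
tool_rot: [2.191, 0.066, -2.19]
contact_force: [-0.8, 0.5, 0.5]
opening: 0.059
```

```bash
python3 -m crank '[[[0,0,-0.0007,0],[0,0,-0.0007,0],[0,0,-0.0007,0]]]'
python3 -m crank '[[[0,0,0,0],[0,0,0,0],[0,0,0,0],[0,0,0,0],[0,0,0,0]]]' 1
python3 -m crank '[[[0,0,0.01,0],[0,0,0.04,0],[0,0,0.08,0],[-0.01,-0.0006,0.12,0],[-0.035,-0.002,0.15,0]]]'
python3 -m crank '[[[-0.037,-0.002,0.04,0],[-0.037,-0.002,0.06,0],[-0.037,-0.002,0.06,0],[-0.037,-0.002,0.06,0],[-0.037,-0.002,0.06,0]]]'
python3 look.py e2 wrist top side
python3 stg.py e2 255 95 blue .064
```

```text
t: 35.85
tool_pos: [0.5363, -0.1527, 0.0357]
tool_rot: [2.191, 0.066, -2.19]
contact_force: [-3.7, 0.4, 4.8]
opening: 0.0588
t: 36.27
tool_pos: [0.536, -0.1525, 0.0346]
tool_rot: [2.191, 0.066, -2.191]
contact_force: [-0.2, -1.0, -0.1]
opening: 0.0853
t: 36.68
tool_pos: [0.5031, -0.155, 0.1896]
tool_rot: [2.195, 0.065, -2.183]
contact_force: [-0.0, -1.3, 0.8]
opening: 0.0853
t: 37.1
tool_pos: [0.464, -0.1565, 0.2448]
tool_rot: [2.191, 0.066, -2.19]
contact_force: [-0.5, 0.4, -0.5]
opening: 0.0856
37.25 [ 0.46355358 -0.15609976  0.24285419] [ 0.06075708 -0.99815103 -0.0017597 ] [ 0.15639828 -0.75219189 -0.67465615]
blue (array([ 0.53502258, -0.15148875]), (91.24462127685547, 60.92034912109375), np.float64(3.4147000312805145)) [225  52] [287 146]
```

View pics/wrist_e2.png

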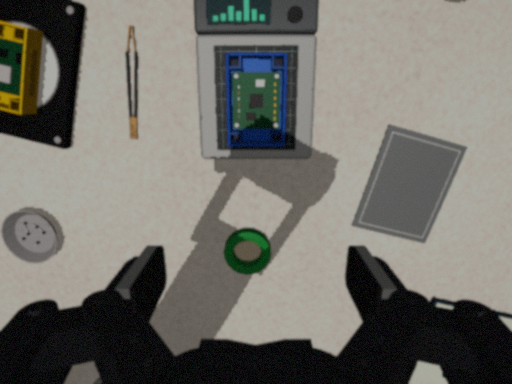

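View pics/side_e2.png

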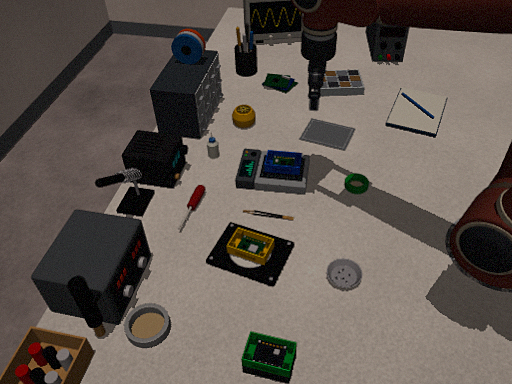

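Blue measures (0.5350, −0.1515) at yaw 3.4°, against a plate centre of (0.536, −0.152) at 3.5°. Yellow is within 1.5 mm of the stage centre, and green is still on black. I'm handing in with the arm clear.

```bash
python3 -c "
from station import *
o=get_obs(); print(o['t'],abs(o['dq']).max()); print(finish_job())"
```

```text
37.25 0.004463060544854438
the job is handed in; nothing more can be done
None
```

The job is done and handed in at 37.25 s on the robot clock. The hand-in gives no verdict, so these results are from my own camera checks.

I stacked green on black, parked blue on the mat, moved yellow from the scanner to the stage, then moved blue from the mat to the scan plate. Each carrier was lowered until a light contact of about 5 N and then released.

| Check | Measured | Target |
|---|---|---|
| Green on black, centre | within about 1 mm of where I measured black | 5 mm |
| Green on black, yaw | about −3.0° against −3.2° for black | 0.1 rad (5.7°) |
| Green on black, height | contact at the computed seated height; rim about 56–58 mm up | rim about 58 mm |
| Yellow on stage | about 1.4 mm off centre, yaw equal to 0.1° | 12 mm, 0.26 rad |
| Blue on scan plate | about 1 mm off centre, yaw within 0.3° | 12 mm, 0.26 rad |

**What disagreed:**
- **Wrist camera:** it read about 1 mm off sideways, so I corrected for that. Its depth also put the bench about 2 mm too low.
- **Scan plate:** two-view heights on its shadowed corners and on yellow's rim came out 3–8 mm low. I used the depth readings and the contact heights there instead.
- **Arm:** it wobbled 1–2 mm after each move, so I let it settle before every final step.
- **Black's final position:** green hides black once stacked, so I did not re-measure it. It should not have moved, because the pins went in without noticeable side force.

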